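# Third hand at the prism jig

### The arm

A 6-joint arm with a two-finger parallel gripper is mounted at the origin on the work surface. World frame = base frame: x ahead of the robot, y to its left, z up, the work surface at z = 0. Lengths are in m, angles in rad, forces in N, time in s.
With the tool pointing down it reaches from about 0.425 to 0.95 m from the base axis. Payload 3.5 kg.
Tool frame: the origin (TCP) lies on the front face of the gripper's body, between the roots of the fingers; the fingertips stand manip.finger_overhang ahead of it and the grasp point (between the pads) lies 54 mm ahead of it (manip.finger_overhang is the distance from the TCP to the fingertips, in m); z points along the fingers, y is the direction in which the jaws open and shut (so a half turn about z gives the same grasp; the last joint's range is limited). The gripper opens to 85 mm and grips with 20 to 120 N. Pads are 22 mm wide; open, the fingers measure 114 mm over their backs; the gripper's body (76 mm by 85 mm) begins 54 mm behind the grasp point. The pads swing forward as they close: fully open they stand 13 mm farther back than shut.
Start: joints at [-1.299, 0.286, 1.577, -0, 1.279, -0.15], TCP at [0.276, -0.616, 0.304] pointing down, gripper open.
Joint ranges: [-2.77, 2.77], [-0.9, 2.22], [0.21, 2.48], [-1.53, 4.67], [0.24, 2.81], [-2.84, 2.84]. Speed limits (rad/s): [2.79, 2.79, 3.14, 3.14, 3.14, 3.14].

### API

Orientations are given as [roll, pitch, yaw] about the fixed x, y, z axes, in that order (R = Rz(yaw) Ry(pitch) Rx(roll)).
In Python, from bench import sense, eyes, manip gives the robot as it stands.
- The arm moves only by the tool send_rows, never from a script. Its argument "targets" is one flat list of numbers, 7 for each row, row after row: the turn, a rotation vector about the tool's x, y, z in degrees, then the shift along the tool's x, y, z in m, then the opening in per cent of the stroke, from 0 (shut) to 100 (fully open). In form: [wx, wy, wz, tx, ty, tz, gripper, wx, wy, wz, tx, ty, tz, gripper, ...]. A call has 1 to 8 rows; each row is the pose to reach, as a shift and turn from the pose commanded when the call began, along the tool's axes at that moment; what a row does not reach only later rows make up. A row lasts 1/12 s, in which the tool goes at most 41.7 mm and 7.16 degrees, less where a joint would pass 70% of its speed; a pose out of reach is approached as far as the arm can. A call with a gripper value outside its range is refused whole. The fingers move at their own pace and stop on an object; "squeeze" is the grip in N (left out, the last holds). Time passes only in rows, so rows that repeat a pose let the fingers close. It gives the time, the measured TCP pose, the force and the opening at its end, in the units of the state.
- sense(): the state, without advancing time (a new reading comes with each control period).
- eyes.get_image(name): name is "scene" or "side" or "wrist"; returns (picture, depth): 400x640x3 uint8, red, green, blue; 400x640 float32, m along the optical axis (not along the pixel's ray), 0 where there is no reading.
- eyes.get_calibration(name): a dict with "intrinsics" (3x3 intrinsics, pixels), "world_from_camera" (4x4, takes a point from camera to world coordinates). Camera axes: x right, y up, looking along -z (the intrinsics and any distortion apply to the point x, -y, -z); pixel columns grow to the right and rows downward; lengths in m; the calibration is good to about 2 mm. A picture is of the moment at which its call begins: read the wrist's pose just before it. get_calibration takes no time and is no camera call; for the wrist camera it gives the pose at the moment of the call.
- manip.hand_in(): hands the job in, once; it reports no verdict.
The state is a dict: "clock": time; "q": joint angles; "joint_vel": joint speeds; "joint_torque": joint torques, N m; "tcp_pos": TCP position; "ee_rot": TCP orientation; "contact_force": force on the tool from outside, world axes, zero at the start; "ft_torque": the same for the moment, N m; "opening": opening from 0.0 (shut) to 1.0 (fully open).
Only numpy, scipy, OpenCV 4.12 (cv2) and the standard library are available. Lean on these libraries where they do the work, as an engineer would, in place of code of your own. Each camera call takes 0.05 s, during which the arm holds its last target.

### The job

Pick up the scraper block, wipe all four loose stone chips off the flat bed of the jig with it (do not touch the chips with the gripper), and stand the scraper upright on the bench again. Then lay the long mortar prism, studs up, centred along the bed and press its end gently and steadily against the sprung stop until the stop's pointer is midway between the two gauge pins, about 10 N. Finish while still holding it pressed there, so that a colleague can fasten it, and leave everything else on the bench alone.

Things in the scene. Friction and masses are not known exactly. Their poses are not given: they have to be found in the camera images.
- jig: fixed metal jig: a flat bed with a sprung stop at one end. Origin at bench level under the bed's centre; x runs along the bed towards the stop (the push direction), z up. The spring housing behind the stop is at x 185 to 207 mm, 78 mm high. A thin dark foot plate (8 mm thick, 110 mm wide) shows beside the bed; it is look only.
- bed_center (a point): centre of the flat bed's top, 30 mm above the bench. The bed is 220 mm long (jig x from -110 to +110 mm; free up to the stop's face at +100 mm) and 64 mm wide, with no walls: its -x end and both sides are open.
- gauge (a point): top of the gauge rail beside the stop, midway between its two upright steel pins (18 mm tall, 20 mm apart along x). The rail is at jig y -38 to -52 mm, x 100 to 185 mm, 66 mm high.
- stop (a joint): travel of the sprung stop along the jig's +x, in m: 0 at rest, hard limit at 0.040. Spring 500 N/m with no preload, so 0.020 is 10 N. The stop's pointer is midway between the two pins at 0.020; it touches them at 0.014 (7 N) and 0.026 (13 N).
- stop_face (a point): centre of the stop's flat face (60 mm wide, 44 mm tall, from 2 mm above the bed up), looking along the jig's -x; at rest 100 mm from the jig's origin along its x, 52 mm above the bench. Moves with the stop. The pointer is a thin bar on top of the stop that reaches out over the gauge rail; the stop's top with pointer is 79 mm above the bench.
- prism: the part to press: grey mortar prism 160 (x) x 40 (y) x 40 mm (z), 0.4 to 0.75 kg, lying on the bench. Origin at the centre of its underside; x along its length. Two steel studs, 12 mm across, 12 mm high, stand on its top at x = -55 and +55 mm; the top between them is free. Both ends are alike.
- scraper: scraper block standing on the bench, 0.12 kg: a wooden foot 28 (x) x 70 (y, wiping width) x 30 mm high, with an upright black handle 24 (x) x 28 (y) mm that rises from 29 to 91 mm above the underside. Origin at the centre of the underside.
- chip0: loose grey stone chip, about 20 x 17 x 15 mm, 12 g, on the jig's bed at the start. Origin at its centre.
- chip1: loose grey stone chip, about 20 x 17 x 15 mm, 12 g, on the jig's bed at the start. Origin at its centre.
- chip2: loose grey stone chip, about 20 x 17 x 15 mm, 12 g, on the jig's bed at the start. Origin at its centre.
- chip3: loose grey stone chip, about 20 x 17 x 15 mm, 12 g, on the jig's bed at the start. Origin at its centre.
- core_a: dark asphalt test core standing upright, 50 mm across, 100 mm tall, steel studs sticking out of its sides; origin at the centre of its underside. Bystander.
- core_b: second standing asphalt core, same as core_a. Bystander.
- half_prism: half of a broken mortar prism, 80 x 40 x 40 mm, one stud on top; same material as the prism but half as long. Origin at the centre of its underside. Bystander, not the part to press.
- jar: closed jar, 60 mm across, 75 mm tall; origin at the centre of its underside. Bystander.
- wrench: steel wrench lying flat on the bench. Bystander.
- brush: hand brush lying flat on the bench near the right edge of the work area. Bystander.
Not all that is in view belongs to the job. Leave any pink or red look-alike of the scraper alone.

How it is judged:
By the outcome, as a careful person would: the job done as asked, in the order asked, and still so for the second after the job is handed in, while the arm keeps its last pose, push and grip.
It also fails if it takes over 72 s, if anything falls off the work surface, if the arm or the gripper's body presses on something with over 40 N, if the wrist force passes 120 N, or if a joint passes its speed limit or range.

## Working session

There is one attempt and no reset: what is moved stays moved. The work goes in short steps, Python scripts to look and compute and a tool call to move; the robot and the scene stay as the last step left them, time stands still between calls to the robot, and variables do not carry over. Pictures are saved under pics/ and viewed, and the job is handed in when it is done.

Besides the shell and the picture viewer there is one more tool, called after "Emit:" by a JSON object that holds its "api" and its "payload". send_rows: Moves the arm, as the interface text tells. Its arguments: {"type":"object","properties":{"targets":{"type":"array"},"squeeze":{"type":"number"}},"required":["targets"]}

```bash
ls; mkdir -p pics; python3 - <<'E'
from bench import sense, eyes, manip
import cv2,numpy as np
print(sense()); print(manip.finger_overhang)
for n in ["scene","side","wrist"]:
    c=eyes.get_calibration(n); print(n,np.round(c["intrinsics"],1).tolist(),np.round(c["world_from_camera"],3).tolist(), [k for k in c])
    im,d=eyes.get_image(n); cv2.imwrite(f"pics/{n}0.png",im[:,:,::-1]); np.save(f"pics/{n}0.npy",d)
E
```

```text
pics
{'clock': 0.0, 'q': array([-1.29899852e+00,  2.87175655e-01,  1.57820063e+00, -1.30390511e-05,
        1.27859067e+00, -1.50005373e-01]), 'joint_vel': array([-0.00174207, -0.00108328, -0.00112526,  0.00044334, -0.00074539,
       -0.00205854]), 'joint_torque': array([ 3.08334775e-04, -4.05978656e+01, -2.92624980e+01, -2.10915218e-04,
        5.78635474e-03, -7.09446411e-06]), 'tcp_pos': array([ 0.27623654, -0.61534598,  0.30252752]), 'ee_rot': array([-3.13924315e+00, -3.42485658e-04,  4.21806553e-01]), 'contact_force': array([-0.19972102,  0.07019967,  0.49941453]), 'ft_torque': array([-0.0327589 ,  0.00636242,  0.03059464]), 'opening': 0.9982474426532567}
0.0726
scene [[365.5, 0.0, 320.7], [0.0, 365.5, 200.7], [0.0, 0.0, 1.0]] [[-0.073, -0.746, 0.662, 1.184], [0.997, -0.056, 0.047, -0.002], [0.003, 0.663, 0.748, 0.755], [0.0, 0.0, 0.0, 1.0]] ['intrinsics', 'world_from_camera']
side [[434.4, 0.0, 320.2], [0.0, 434.4, 203.7], [0.0, 0.0, 1.0]] [[-0.97, 0.125, -0.209, 0.337], [-0.244, -0.488, 0.838, 0.905], [0.003, 0.864, 0.503, 0.623], [0.0, 0.0, 0.0, 1.0]] ['intrinsics', 'world_from_camera']
wrist [[312.3, 0.0, 324.3], [0.0, 312.3, 200.1], [0.0, 0.0, 1.0]] [[0.409, 0.877, 0.251, 0.34], [-0.912, 0.394, 0.109, -0.587], [-0.003, -0.273, 0.962, 0.371], [0.0, 0.0, 0.0, 1.0]] ['intrinsics', 'world_from_camera']
```

View pics/scene0.png

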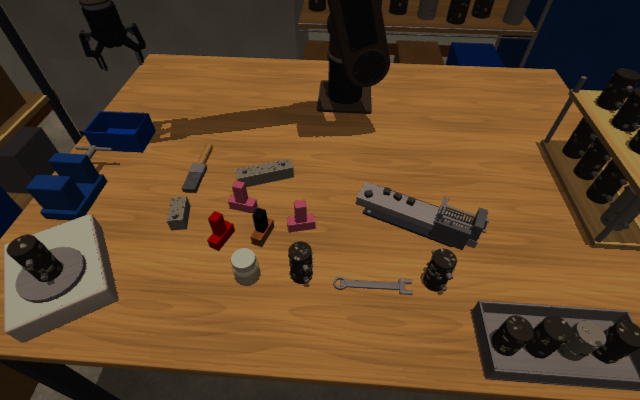

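View pics/side0.png

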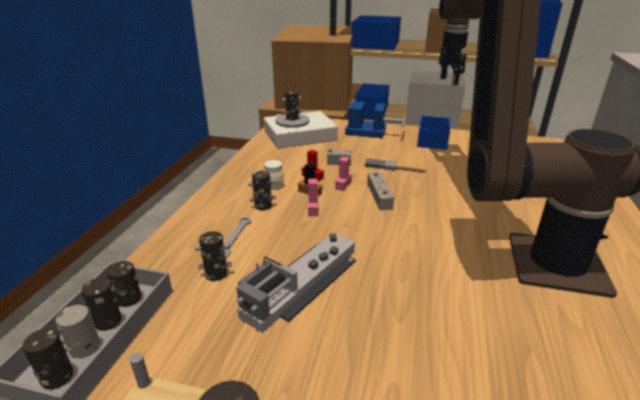

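View pics/wrist0.png

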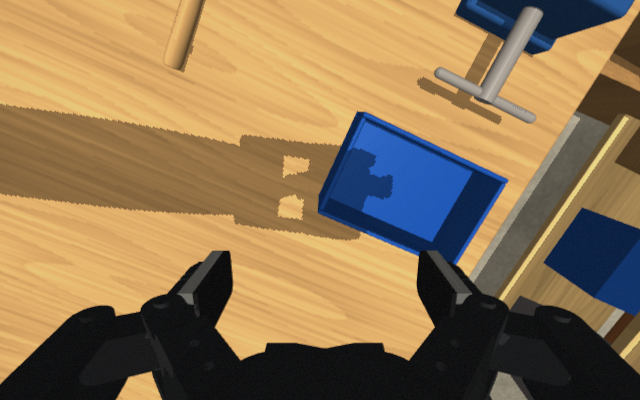

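The scene view shows the robot at the top. The prism is near (265,172) and the half prism near (178,213). Scraper candidates: black handle on a wooden foot at (262,226), pink ones at (242,198) and (300,217), red at (219,230). Only (262,226) fits the description. The jig is at (420,213) with its stop to the right. I'll enlarge these.

```bash
python3 - <<'E'
import cv2,numpy as np
a=cv2.imread("pics/scene0.png"); s=cv2.imread("pics/side0.png")
cv2.imwrite("pics/c1.png",cv2.resize(a[145:285,160:340],None,fx=4.3,fy=4.3,interpolation=cv2.INTER_CUBIC)[:600])
cv2.imwrite("pics/c2.png",cv2.resize(a[170:260,345:500],None,fx=5,fy=5,interpolation=cv2.INTER_CUBIC))
cv2.imwrite("pics/c3.png",cv2.resize(s[220:335,225:370],None,fx=5,fy=5,interpolation=cv2.INTER_CUBIC))
E
```

```text
(no output)
```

View pics/c1.png

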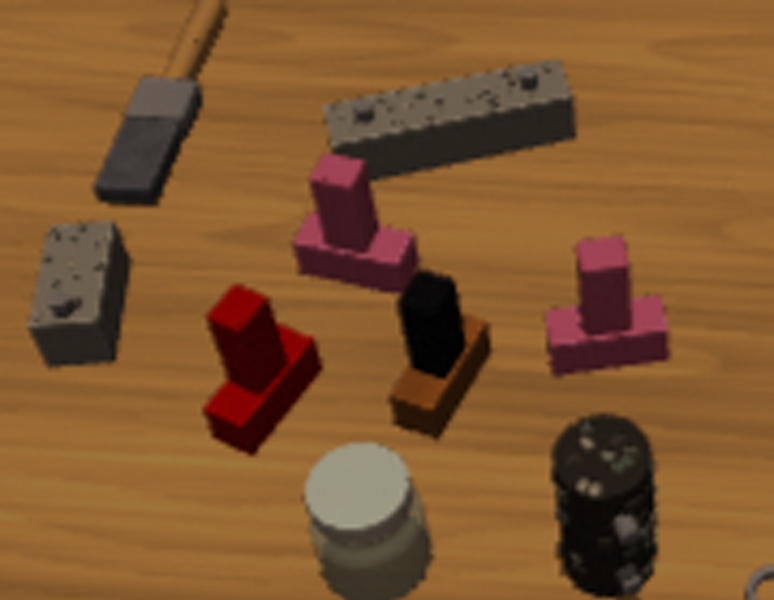

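View pics/c2.png

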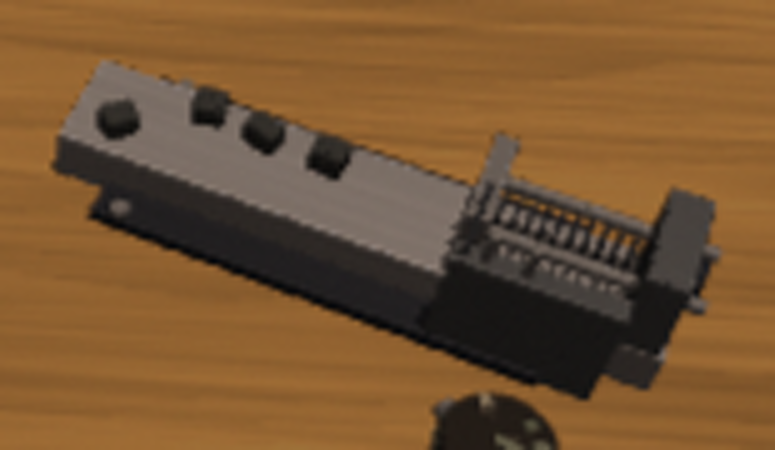

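View pics/c3.png

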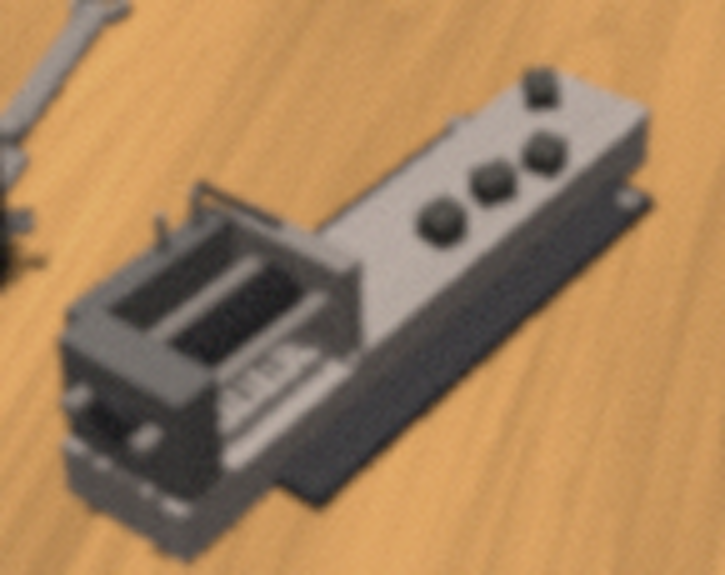

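```bash
cat > h.py <<'E'
import numpy as np,cv2
from bench import sense,eyes,manip
def ray(c,u,v,z):
    K=c["intrinsics"];T=c["world_from_camera"]
    d=T[:3,:3]@np.array([(u-K[0,2])/K[0,0],-(v-K[1,2])/K[1,1],-1.]);o=T[:3,3]
    return o+d*(z-o[2])/d[2]
def cloud(c,d):
    K=c["intrinsics"];T=c["world_from_camera"]
    v,u=np.mgrid[:d.shape[0],:d.shape[1]]
    P=np.stack([(u-K[0,2])/K[0,0]*d,-(v-K[1,2])/K[1,1]*d,-d],-1)
    return P@T[:3,:3].T+T[:3,3]
def proj(c,p):
    K=c["intrinsics"];T=c["world_from_camera"]
    q=T[:3,:3].T@(np.asarray(p)-T[:3,3]); return K[0,0]*q[0]/-q[2]+K[0,2],K[1,1]*-q[1]/-q[2]+K[1,2]
E
python3 - <<'E'
from h import *
c=eyes.get_calibration("scene"); P=cloud(c,np.load("pics/scene0.npy"))
f=lambda x,y,k,o:(x/k+o[0],y/k+o[1])
j=lambda x,y,z=.03:ray(c,*f(x,y,5,(345,170)),z)
A,B=j(103,60),j(60,140);C,D=j(440,270),j(470,185)
print("jig corners",A,B,C,D,np.linalg.norm(A-B))
d=(C-B)[:2];print("dir",np.degrees(np.arctan2(d[1],d[0])), np.degrees(np.arctan2(*(D-A)[:2][::-1])))
s=lambda x,y,z:ray(c,*f(x,y,4.3,(160,145)),z)
print("scraper handle top",[s(*p,.091) for p in [(401,283),(425,270),(456,280),(432,297)]])
print("scr foot bottom",[s(*p,.0) for p in [(393,420),(437,437),(490,345)]], "foot top",[s(*p,.03) for p in [(391,395),(437,407),(490,322)]])
print("prism top",[s(*p,.04) for p in [(323,103),(562,62),(576,103),(333,143)]], "studs",s(365,108,.052),s(529,73,.052))
print("chips",[j(*p,.0375) for p in [(118,118),(210,105),(264,131),(328,155)]])
for u,v in [(259,211),(265,172),(395,205),(368,194),(387,191)]: print(P[v,u].round(3))
E
```

```text
jig corners [0.46426962 0.07229397 0.03      ] [0.52598644 0.0489148  0.03      ] [0.59959653 0.23993045 0.03      ] [0.5415149  0.26290127 0.03      ] 0.06599660260329025
dir 68.92525439183599 67.93931656539979
scraper handle top [array([ 0.64079885, -0.20006068,  0.091     ]), array([ 0.63050466, -0.1886317 ,  0.091     ]), array([ 0.63638242, -0.1702493 ,  0.091     ]), array([ 0.64938323, -0.18123169,  0.091     ])]
scr foot bottom [array([ 0.66950614, -0.21157539,  0.        ]), array([ 0.67936041, -0.1839005 ,  0.        ]), array([ 6.10689495e-01, -1.63974673e-01,  1.11022302e-16])] foot top [array([ 0.6730692 , -0.20777569,  0.03      ]), array([ 0.6793246 , -0.18031828,  0.03      ]), array([ 0.61654538, -0.16022289,  0.03      ])]
prism top [array([ 0.45030289, -0.2965938 ,  0.04      ]), array([ 0.39856293, -0.14494769,  0.04      ]), array([ 0.43767463, -0.13064951,  0.04      ]), array([ 0.48647548, -0.28171489,  0.04      ])] studs [ 0.46516459 -0.26359056  0.052     ] [ 0.42409575 -0.16285955  0.052     ]
chips [array([0.51461546, 0.07916699, 0.0375    ]), array([0.50133887, 0.1286322 , 0.0375    ]), array([0.51817759, 0.15634387, 0.0375    ]), array([0.53278631, 0.18871884, 0.0375    ])]
[ 0.642 -0.186  0.093]
[ 0.455 -0.21   0.039]
[0.544 0.148 0.031]
[0.521 0.077 0.042]
[0.51  0.127 0.046]
```

```bash
python3 - <<'E'
from h import *
c=eyes.get_calibration("scene")
s=lambda x,y,z:ray(c,x/4.3+160,y/4.3+145,z)
for n,p in dict(pink1=(341,171,.091),pink2=(602,252,.091),red=(240,307,.091),jar=(359,487,.075),core=(602,455,.1)).items(): print(n,s(*p).round(3))
# foot refine by colour+depth
im=cv2.imread("pics/scene0.png");P=cloud(c,np.load("pics/scene0.npy"))
h=P[200:250,245:280].reshape(-1,3); g=im[200:250,245:280].reshape(-1,3).max(1)
m=(h[:,2]>.082)&(g<60);print("handle top",m.sum(),h[m].mean(0),h[m].min(0),h[m].max(0))
yaw=np.radians(68.5);R=np.array([[np.cos(yaw),np.sin(yaw)],[-np.sin(yaw),np.cos(yaw)]])
e=np.array([.4951,.0606]);cen=e+.11*R[0];print("bed",cen)
for q in [(.5146,.0792),(.5013,.1286),(.5182,.1563),(.5328,.1887)]: print((R@(np.array(q)-cen)).round(3))
# side view check of bed
cs=eyes.get_calibration("side")
for p in [(555,68),(648,105),(360,340)]: print("side",ray(cs,p[0]/5+225,p[1]/5+220,.03).round(4))
for lx,ly in [(-.11,.032),(-.11,-.032),(.1,.032)]: print("exp",(cen+R.T@np.array([lx,ly])).round(4))
E
```

```text
pink1 [ 0.559 -0.252  0.091]
pink2 [ 0.61  -0.092  0.091]
red [ 0.664 -0.284  0.091]
jar [ 0.763 -0.2    0.075]
core [ 0.751 -0.076  0.1  ]
handle top 114 [ 0.65680146 -0.1826225   0.10168724] [ 0.63132556 -0.19982715  0.0821137 ] [ 1.18382104 -0.00178     0.75482939]
bed [0.53541513 0.16294593]
[-0.086 -0.011]
[-0.044  0.019]
[-0.012  0.014]
[0.023 0.012]
side [0.5115 0.0476 0.03  ]
side [0.4623 0.0671 0.03  ]
side [0.5465 0.2595 0.03  ]
exp [0.4653 0.0723]
exp [0.5249 0.0489]
exp [0.5423 0.2677]
```

```bash
cat >> h.py <<'E'
from scipy.spatial.transform import Rotation as Ro
def delta(pos,yaw,cmd=None):
    s=sense();p=s["tcp_pos"];R0=Ro.from_euler("xyz",s["ee_rot"])
    Rt=Ro.from_euler("xyz",[np.pi,0,np.radians(yaw)])
    print("turn",(R0.inv()*Rt).as_rotvec(degrees=True).round(2),"shift",R0.inv().apply(np.array(pos)-p).round(4),"t",s["clock"])
def st():
    s=sense();print("t",s["clock"],"pos",s["tcp_pos"].round(4),"rot",np.degrees(s["ee_rot"]).round(2),"F",s["contact_force"].round(2),"op",round(s["opening"],3))
E
python3 -c "
from h import *
delta([.64,-.185,.26],73)"
```

```text
turn [ -0.09  -0.06 -48.83] shift [ 0.5081 -0.2437  0.0434] t 0.15
```

Emit:
{"api": "send_rows", "payload": {"targets": [0, 0, -49, 0.508, -0.244, 0.042, 60, 0, 0, -49, 0.508, -0.244, 0.042, 60, 0, 0, -49, 0.508, -0.244, 0.042, 60, 0, 0, -49, 0.508, -0.244, 0.042, 60, 0, 0, -49, 0.508, -0.244, 0.042, 60, 0, 0, -49, 0.508, -0.244, 0.042, 60, 0, 0, -49, 0.508, -0.244, 0.042, 60, 0, 0, -49, 0.508, -0.244, 0.042, 60]}}

```text
clock: 0.82
tcp_pos: [0.4917, -0.3599, 0.2788]
ee_rot: [-3.141, -0.0, 1.281]
contact_force: [-0.1, -2.0, 0.4]
opening: 0.601
```

```bash
python3 -c "
from h import *
delta([.64,-.185,.26],73)"
```

```text
turn [-0.02 -0.01  0.37] shift [0.2101 0.0921 0.0188] t 0.8167
```

Emit:
{"api": "send_rows", "payload": {"targets": [0, 0, 0, 0.21, 0.092, 0.018, 60, 0, 0, 0, 0.21, 0.092, 0.018, 60, 0, 0, 0, 0.21, 0.092, 0.018, 60, 0, 0, 0, 0.21, 0.092, 0.018, 60, 0, 0, 0, 0.21, 0.092, 0.018, 60, 0, 0, 0, 0.21, 0.092, 0.018, 60, 0, 0, 0, 0.21, 0.092, 0.018, 60]}}

```text
clock: 1.4
tcp_pos: [0.6416, -0.1832, 0.2599]
ee_rot: [-3.14, -0.002, 1.282]
contact_force: [-0.5, -0.1, 0.9]
opening: 0.597
```

```bash
python3 -c "
from h import *
st()
c=eyes.get_calibration('wrist');im,d=eyes.get_image('wrist');cv2.imwrite('pics/w1.png',im[:,:,::-1]);np.save('pics/w1.npy',d);np.save('pics/w1c.npy',c['world_from_camera'])
print(proj(c,[.64,-.185,.091]))"
```

```text
t 1.4 pos [ 0.6416 -0.1832  0.2599] rot [-1.7994e+02 -1.0000e-01  7.3470e+01] F [-0.47 -0.08  0.86] op 0.597
(np.float64(322.5074976128438), np.float64(205.403830593017))
```

View pics/w1.png

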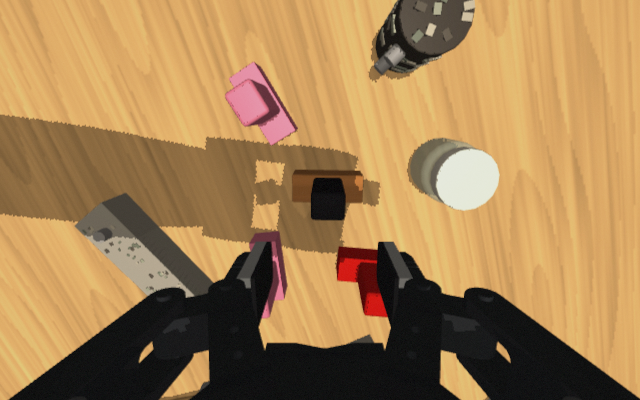

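The wrist view shows the true scraper, black handle on a brown foot, at (327,198). The pinks are at (260,103) and (268,270) and the red at (365,280), so they're clear of it. I'll measure the handle top.

```bash
python3 -c "
from h import *
c=eyes.get_calibration('wrist');im=cv2.imread('pics/w1.png');P=cloud(c,np.load('pics/w1.npy'))
m=np.zeros(im.shape[:2],np.uint8);m[150:228,280:380]=((P[...,2]>.085)&(P[...,2]<.1))[150:228,280:380]
k,_=cv2.findContours(m,0,1);k=max(k,key=cv2.contourArea);r=cv2.minAreaRect(k);b=cv2.boxPoints(r);print(r)
w=np.array([ray(c,*p,.091) for p in b])[:,:2];print(w.round(4),w.mean(0),np.linalg.norm(np.diff(w,axis=0),axis=1))
for i in range(2): e=w[i+1]-w[i];print(np.degrees(np.arctan2(e[1],e[0])))
hsv=cv2.cvtColor(im,40);f=np.zeros_like(m);f[150:228,280:380]=((P[...,2]>.025)&(P[...,2]<.036))[150:228,280:380]
k,_=cv2.findContours(f,0,1);k=max(k,key=cv2.contourArea);r=cv2.minAreaRect(k);b=cv2.boxPoints(r);print('foot',r)
w=np.array([ray(c,*p,.03) for p in b])[:,:2];print(w.round(4),np.linalg.norm(np.diff(w,axis=0),axis=1))
print(P[198,327],P[178,300])
"
```

```text
((328.0, 205.5), (34.0, 29.0), 0.0)
[[ 0.6263 -0.1964]
 [ 0.6335 -0.1734]
 [ 0.659  -0.181 ]
 [ 0.6526 -0.2042]] [ 0.64284336 -0.18877649] [0.02410654 0.02669191 0.02410395]
72.71105044116274
-16.59836228939232
foot ((327.32342529296875, 188.44879150390625), (71.07139587402344, 28.1092472076416), 0.9240454435348511)
[[ 0.6045 -0.1926]
 [ 0.6138 -0.1657]
 [ 0.6797 -0.1865]
 [ 0.672  -0.2139]] [0.02846115 0.06907482 0.02848502]
[ 0.64376853 -0.18288934  0.08939753] [ 0.61996144 -0.17187584  0.02976931]
```

```bash
python3 -c "
from h import *
delta([.6425,-.1892,.121],72.8)"
```

```text
turn [-0.09 -0.01  0.59] shift [-0.0033  0.0033  0.1391] t 1.45
```

Emit:
{"api": "send_rows", "payload": {"targets": [0, 0, 0.6, -0.005, 0.003, 0.04, 60, 0, 0, 0.6, -0.005, 0.003, 0.08, 60, 0, 0, 0.6, -0.005, 0.003, 0.11, 60, 0, 0, 0.6, -0.0045, 0.003, 0.125, 60, 0, 0, 0.6, -0.004, 0.003, 0.138, 60, 0, 0, 0.6, -0.004, 0.003, 0.138, 60]}}

```text
clock: 1.95
tcp_pos: [0.6399, -0.1925, 0.1205]
ee_rot: [-3.137, -0.001, 1.265]
contact_force: [-0.7, -0.2, -0.3]
opening: 0.6
```

```bash
python3 -c "
from h import *
delta([.6425,-.1892,.121],72.8);st()"
```

```text
turn [-0.26 -0.03 -0.29] shift [ 0.0039  0.0015 -0.0005] t 1.95
t 1.95 pos [ 0.6399 -0.1925  0.1205] rot [-1.7974e+02 -3.0000e-02  7.2510e+01] F [-0.74 -0.17 -0.3 ] op 0.6
```

Emit:
{"api": "send_rows", "payload": {"targets": [0, 0, -0.3, 0.0035, 0.001, 0, 60, 0, 0, -0.3, 0.0035, 0.001, 0, 60, 0, 0, -0.3, 0.0035, 0.001, 0, 20, 0, 0, -0.3, 0.0035, 0.001, 0, 20, 0, 0, -0.3, 0.0035, 0.001, 0, 20, 0, 0, -0.3, 0.0035, 0.001, 0, 20, 0, 0, -0.3, 0.0035, 0.001, 0, 20, 0, 0, -0.3, 0.0035, 0.001, 0, 20], "squeeze": 40}}

```text
clock: 2.62
tcp_pos: [0.6446, -0.1896, 0.1256]
ee_rot: [3.138, 0.0, 1.272]
contact_force: [-0.0, 0.1, 5.2]
opening: 0.324
```

```bash
python3 -c "
from h import *
delta([.6425,-.1892,.121],72.8);st()"
```

```text
turn [0.2  0.02 0.07] shift [-0.0003 -0.0021  0.0046] t 2.6167
t 2.6167 pos [ 0.6446 -0.1896  0.1256] rot [1.798e+02 2.000e-02 7.287e+01] F [-0.02  0.11  5.21] op 0.324
```

Emit:
{"api": "send_rows", "payload": {"targets": [0, 0, 0, 0, 0, -0.03, 20, 0, 0, 0, 0, 0, -0.07, 20, 0, 0, 0, 0, 0, -0.11, 20, 0, 0, 0, 0, 0, -0.125, 20, 0, 0, 0, 0, 0, -0.125, 20]}}

```text
clock: 3.03
tcp_pos: [0.6456, -0.19, 0.2546]
ee_rot: [3.13, 0.002, 1.272]
contact_force: [0.4, 0.3, -0.8]
opening: 0.327
```

```bash
python3 -c "
from h import *
st();delta([.5567,.217,.245],68.5)
c=eyes.get_calibration('wrist');im,d=eyes.get_image('wrist');cv2.imwrite('pics/w2.png',im[:,:,::-1])
"
```

```text
t 3.0333 pos [ 0.6456 -0.19    0.2546] rot [1.7936e+02 9.0000e-02 7.2870e+01] F [ 0.38  0.26 -0.76] op 0.327
turn [0.64 0.06 4.37] shift [ 0.3628 -0.2049  0.0068] t 3.0333
```

View pics/w2.png

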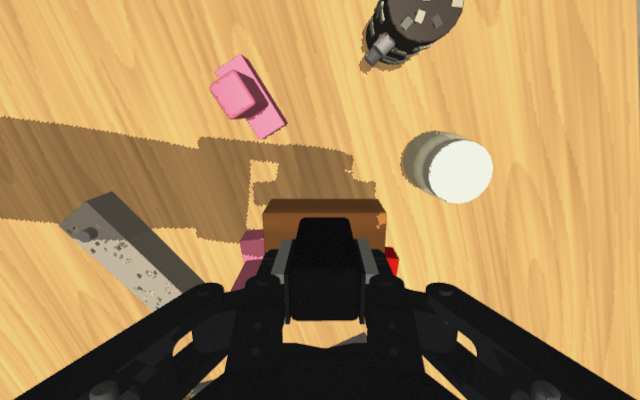

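The scraper is held upright between the pads, and the bystanders are unmoved. Carrying it over to the jig.

Emit:
{"api": "send_rows", "payload": {"targets": [0, 0, 1, 0.035, -0.02, 0, 20, 0.2, 0, 3, 0.07, -0.04, 0, 20, 0.3, 0, 4, 0.105, -0.059, 0, 20, 0.4, 0, 4.4, 0.14, -0.079, 0.002, 20, 0.4, 0, 4.4, 0.175, -0.099, 0.003, 20, 0.4, 0, 4.4, 0.21, -0.119, 0.004, 20, 0.4, 0, 4.4, 0.245, -0.138, 0.005, 20, 0.4, 0, 4.4, 0.28, -0.158, 0.005, 20]}}

```text
clock: 3.75
tcp_pos: [0.5723, 0.1266, 0.2387]
ee_rot: [-3.128, 0.003, 1.195]
contact_force: [0.4, -0.6, -0.9]
opening: 0.32
```

```bash
python3 -c "
from h import *
st();delta([.5567,.217,.245],68.5)
"
```

```text
t 3.75 pos [0.5723 0.1266 0.2387] rot [-179.23    0.18   68.45] F [ 0.4  -0.58 -0.88] op 0.32
turn [-0.77  0.18 -0.05] shift [ 0.0783 -0.0478 -0.0059] t 3.75
```

Emit:
{"api": "send_rows", "payload": {"targets": [0, 0, 0, 0.035, -0.021, 0, 20, 0, 0, 0, 0.065, -0.04, 0, 20, 0, 0, 0, 0.078, -0.047, 0, 20, 0, 0, 0, 0.078, -0.047, 0, 20, 0, 0, 0, 0.078, -0.047, 0, 20]}}

```text
clock: 4.17
tcp_pos: [0.5586, 0.2149, 0.2405]
ee_rot: [-3.131, 0.004, 1.197]
contact_force: [1.1, -0.1, -1.3]
opening: 0.325
```

```bash
python3 -c "
from h import *
st();delta([.5567,.217,.17],68.5)
c=eyes.get_calibration('wrist');im,d=eyes.get_image('wrist');cv2.imwrite('pics/w3.png',im[:,:,::-1]);np.save('pics/w3.npy',d)
im,d=eyes.get_image('scene');cv2.imwrite('pics/s3.png',cv2.resize(im[130:270,320:520,::-1],None,fx=4,fy=4))
st();print(c)
"
```

```text
t 4.1667 pos [0.5586 0.2149 0.2405] rot [-179.39    0.2    68.57] F [ 1.07 -0.1  -1.32] op 0.325
turn [-0.61  0.2   0.07] shift [ 0.0015 -0.0018  0.0705] t 4.1667
t 4.2667 pos [0.5595 0.2136 0.2416] rot [-1.7947e+02  1.4000e-01  6.8410e+01] F [ 0.    1.4  -1.12] op 0.321
{'intrinsics': array([[312.34461196,   0.        , 324.31206111],
       [  0.        , 312.34461196, 200.06041151],
       [  0.        ,   0.        ,   1.        ]]), 'world_from_camera': array([[ 0.9307297 ,  0.34855527,  0.11068624,  0.58538787],
       [-0.36555007,  0.89558294,  0.25358301,  0.27930574],
       [-0.01074101, -0.2764786 ,  0.96096005,  0.3089975 ],
       [ 0.        ,  0.        ,  0.        ,  1.        ]])}
```

View pics/w3.png

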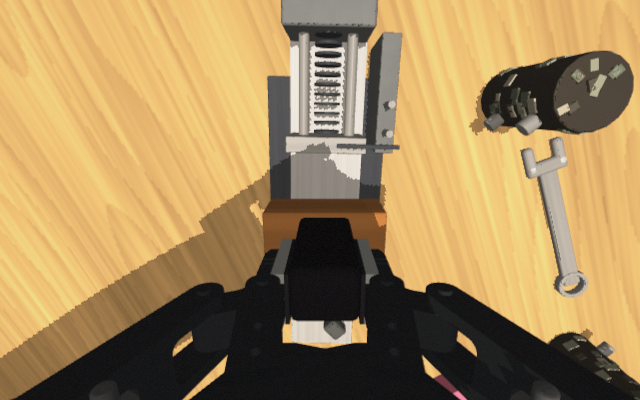

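View pics/s3.png

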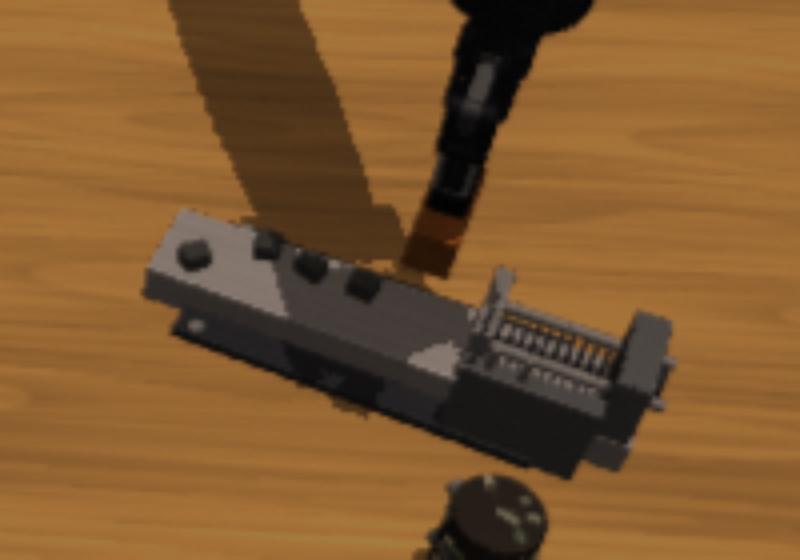

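```bash
python3 -c "
import cv2;im=cv2.imread('pics/w3.png');cv2.imwrite('pics/w3c.png',cv2.resize(im[90:215,255:415],None,fx=4.7,fy=4.7,interpolation=cv2.INTER_CUBIC))"
```

```text
(no output)
```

View pics/w3c.png

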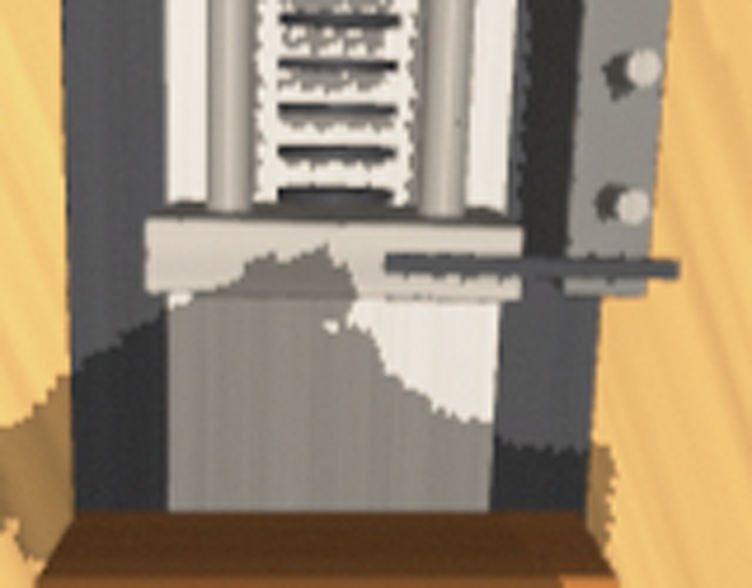

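```bash
cat > fit.py <<'E'
from h import *
E
python3 -c "
from h import *
c=eyes.get_calibration('wrist')
f=lambda x,y,z:ray(c,x/4.7+255,y/4.7+90,z)[:2]
L=[f(168,310,.03),f(170,505,.03)];Rr=[f(498,310,.03),f(490,500,.03)]
for a,b in (L,Rr): e=a-b;print('edge',a.round(4),b.round(4),np.degrees(np.arctan2(e[1],e[0])))
yaw=np.radians(68.5);R=np.array([[np.cos(yaw),np.sin(yaw)],[-np.sin(yaw),np.cos(yaw)]]);cen=np.array([.5354,.1630])
for n,p in dict(L0=L[0],L1=L[1],R0=Rr[0],R1=Rr[1],faceL=f(145,292,.074),faceR=f(519,299,.074),pt0=f(385,262,.079),pt1=f(678,269,.079),pin1=f(642,67,.084),pin2=f(632,206,.084)).items(): print(n,p.round(4),(R@(p-cen)).round(4))
"
```

```text
edge [0.5415 0.2535] [0.5266 0.2178] 67.28667690871586
edge [0.6001 0.2304] [0.5859 0.1956] 67.83487804238504
L0 [0.5415 0.2535] [0.0864 0.0275]
L1 [0.5266 0.2178] [0.0478 0.0283]
R0 [0.6001 0.2304] [ 0.0864 -0.0355]
R1 [0.5859 0.1956] [ 0.0488 -0.0351]
faceL [0.5463 0.2613] [0.0954 0.0259]
faceR [0.6017 0.2382] [ 0.0943 -0.0341]
pt0 [0.5838 0.2522] [ 0.1007 -0.0124]
pt1 [0.6259 0.2344] [ 0.0996 -0.0581]
pin1 [0.6292 0.2654] [ 0.1296 -0.0498]
pin2 [0.6215 0.2469] [ 0.1096 -0.0494]
```

```bash
python3 -c "
from h import *
st();delta([.5597,.2125,.160],67.7)"
```

```text
t 4.2667 pos [0.5595 0.2136 0.2416] rot [-1.7947e+02  1.4000e-01  6.8410e+01] F [ 0.    1.4  -1.12] op 0.321
turn [-0.53  0.14  0.71] shift [-0.0007  0.0013  0.0816] t 4.2667
```

Emit:
{"api": "send_rows", "payload": {"targets": [-0.2, 0, 0.7, 0, 0, 0.03, 20, -0.4, 0, 0.7, 0, 0, 0.055, 20, -0.5, 0, 0.7, 0, 0, 0.07, 20, -0.5, 0, 0.7, 0, 0, 0.078, 20, -0.5, 0, 0.7, 0, 0, 0.08, 20, -0.5, 0, 0.7, 0, 0, 0.08, 20]}}

```text
clock: 4.77
tcp_pos: [0.5596, 0.214, 0.1631]
ee_rot: [3.14, 0.001, 1.181]
contact_force: [-0.3, 0.2, 0.1]
opening: 0.322
```

```bash
python3 -c "
from h import *
st();delta([.5597,.2125,.157],67.7)
im,d=eyes.get_image('scene');cv2.imwrite('pics/s4.png',cv2.resize(im[130:270,320:520,::-1],None,fx=4,fy=4))
im,d=eyes.get_image('side');cv2.imwrite('pics/d4.png',cv2.resize(im[180:335,205:405,::-1],None,fx=3.8,fy=3.8))
st()"
```

```text
t 4.7667 pos [0.5596 0.214  0.1631] rot [1.7993e+02 5.0000e-02 6.7680e+01] F [-0.27  0.2   0.11] op 0.322
turn [ 0.07  0.05 -0.02] shift [-0.0013  0.0006  0.0061] t 4.7667
t 4.8667 pos [0.5604 0.2146 0.1649] rot [ 1.7977e+02 -6.0000e-02  6.7720e+01] F [-0.38  0.42 -1.18] op 0.324
```

View pics/s4.png

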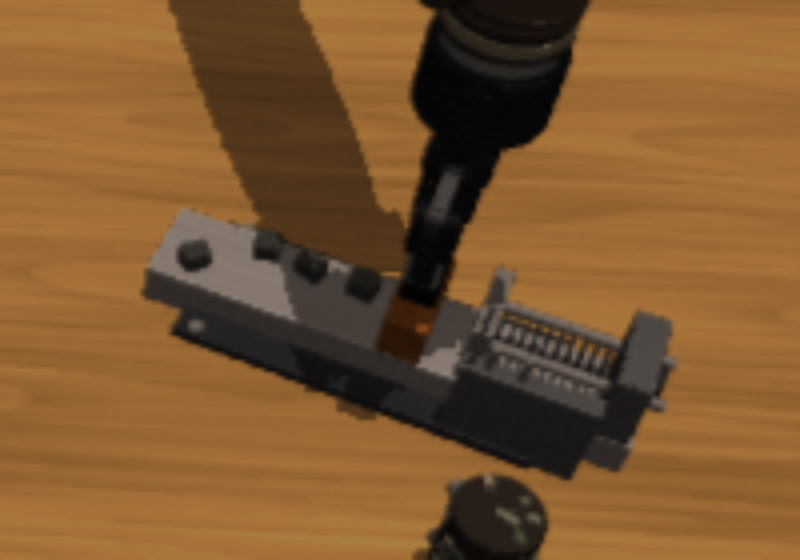

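View pics/d4.png

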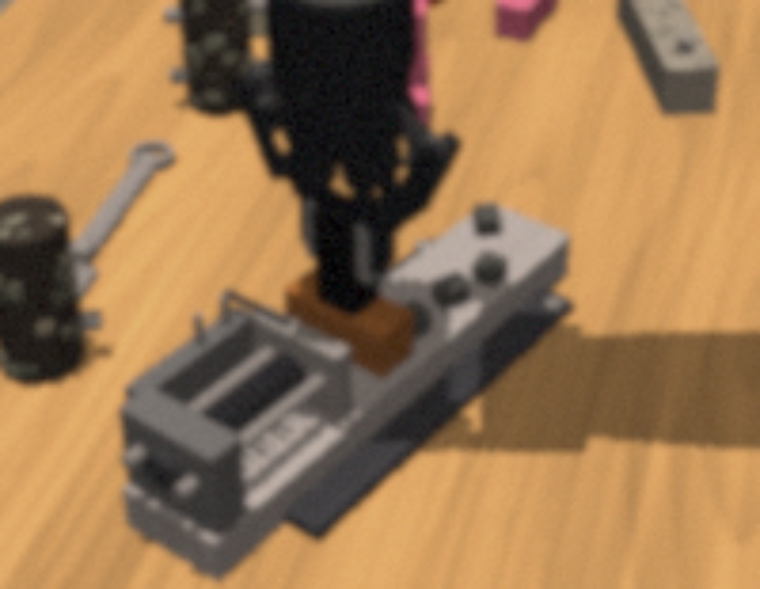

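The scraper sits over the bed between the nearest chip, (360,285) in the scene crop, and the stop. Nothing has been touched. I'll lower it to a light touch.

Emit:
{"api": "send_rows", "payload": {"targets": [0, 0, 0, 0, 0, 0.002, 20, 0, 0, 0, 0, 0, 0.004, 20, 0, 0, 0, 0, 0, 0.004, 20]}}

```text
clock: 5.12
tcp_pos: [0.5594, 0.215, 0.1599]
ee_rot: [3.139, -0.0, 1.183]
contact_force: [0.0, -0.6, -1.6]
opening: 0.325
```

Emit:
{"api": "send_rows", "payload": {"targets": [0, 0, 0, 0, 0, 0.001, 20, 0, 0, 0, 0, 0, 0.002, 20, 0, 0, 0, 0, 0, 0.002, 20]}}

```text
clock: 5.37
tcp_pos: [0.5591, 0.2151, 0.1573]
ee_rot: [3.14, 0.0, 1.183]
contact_force: [-0.6, 0.2, -1.2]
opening: 0.318
```

```bash
python3 -c "
from h import *
st();
im,d=eyes.get_image('wrist');st()
im,d=eyes.get_image('wrist');st()"
```

```text
t 5.3667 pos [0.5591 0.2151 0.1573] rot [1.7991e+02 3.0000e-02 6.7780e+01] F [-0.6   0.17 -1.25] op 0.318
t 5.4167 pos [0.5592 0.215  0.1573] rot [1.7991e+02 3.0000e-02 6.7770e+01] F [ 0.08  0.87 -1.23] op 0.326
t 5.4667 pos [0.5592 0.215  0.1574] rot [1.7991e+02 2.0000e-02 6.7770e+01] F [-0.61  0.81 -1.05] op 0.323
```

Emit:
{"api": "send_rows", "payload": {"targets": [0, 0, 0, 0, 0, 0.001, 20, 0, 0, 0, 0, 0, 0.0015, 20, 0, 0, 0, 0, 0, 0.0015, 20]}}

```text
clock: 5.72
tcp_pos: [0.5592, 0.2149, 0.1558]
ee_rot: [3.14, 0.0, 1.183]
contact_force: [0.2, -0.0, -1.1]
opening: 0.324
```

Emit:
{"api": "send_rows", "payload": {"targets": [0, 0, 0, -0.006, 0, 0, 20, 0, 0, 0, -0.014, 0, 0, 20, 0, 0, 0, -0.022, 0, 0, 20, 0, 0, 0, -0.03, 0, 0, 20, 0, 0, 0, -0.038, 0, 0, 20, 0, 0, 0, -0.046, 0, 0, 20, 0, 0, 0, -0.054, 0, 0, 20, 0, 0, 0, -0.062, 0, 0, 20]}}

```text
clock: 6.38
tcp_pos: [0.5355, 0.1567, 0.1561]
ee_rot: [3.14, 0.0, 1.182]
contact_force: [0.1, 1.0, -0.9]
opening: 0.324
```

```bash
python3 -c "
from h import *
st()
im,d=eyes.get_image('scene');cv2.imwrite('pics/s5.png',cv2.resize(im[130:270,320:520,::-1],None,fx=4,fy=4))
im,d=eyes.get_image('side');cv2.imwrite('pics/d5.png',cv2.resize(im[180:335,205:405,::-1],None,fx=3.8,fy=3.8))
st()"
```

```text
t 6.3833 pos [0.5355 0.1567 0.1561] rot [1.7989e+02 1.0000e-02 6.7750e+01] F [ 0.15  1.   -0.92] op 0.324
t 6.4833 pos [0.5353 0.1564 0.1559] rot [1.7992e+02 5.0000e-02 6.7700e+01] F [ 0.21 -0.3  -1.27] op 0.325
```

View pics/s5.png

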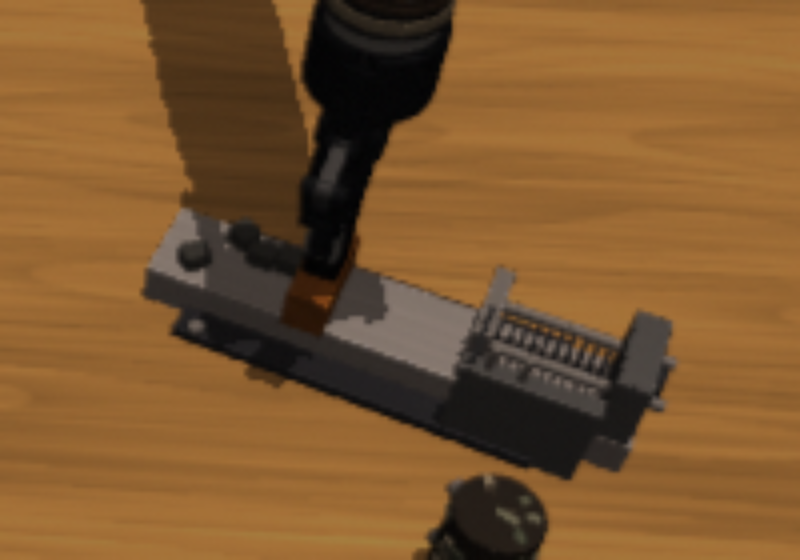

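View pics/d5.png

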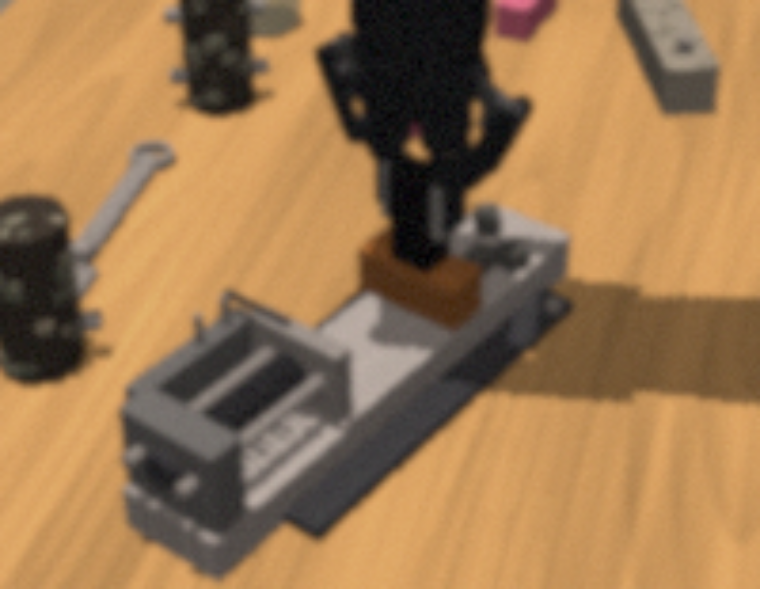

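The chips are being pushed together towards the -x end, and the bed behind the scraper is clean. Continuing.

Emit:
{"api": "send_rows", "payload": {"targets": [0, 0, 0, -0.006, 0, 0, 20, 0, 0, 0, -0.014, 0, 0, 20, 0, 0, 0, -0.022, 0, 0, 20, 0, 0, 0, -0.03, 0, 0, 20, 0, 0, 0, -0.038, 0, 0, 20, 0, 0, 0, -0.046, 0, 0, 20, 0, 0, 0, -0.054, 0, 0, 20, 0, 0, 0, -0.062, 0, 0, 20]}}

```text
clock: 7.15
tcp_pos: [0.512, 0.0994, 0.156]
ee_rot: [3.14, 0.0, 1.183]
contact_force: [0.1, 0.9, -0.9]
opening: 0.324
```

Emit:
{"api": "send_rows", "payload": {"targets": [0, 0, 0, -0.007, 0, 0, 20, 0, 0, 0, -0.015, 0, 0, 20, 0, 0, 0, -0.023, 0, 0, 20, 0, 0, 0, -0.031, 0, 0, 20, 0, 0, 0, -0.039, 0, 0, 20, 0, 0, 0, -0.047, 0, 0, 20, 0, 0, 0, -0.055, 0, 0, 20, 0, 0, 0, -0.063, 0, 0, 20]}}

```text
clock: 7.82
tcp_pos: [0.4882, 0.0411, 0.156]
ee_rot: [3.14, 0.0, 1.183]
contact_force: [-0.2, 0.1, -0.4]
opening: 0.323
```

```bash
python3 -c "
from h import *
st()
im,d=eyes.get_image('scene');cv2.imwrite('pics/s6.png',cv2.resize(im[130:270,320:520,::-1],None,fx=4,fy=4))
im,d=eyes.get_image('side');cv2.imwrite('pics/d6.png',cv2.resize(im[180:335,205:405,::-1],None,fx=3.8,fy=3.8))
st()"
```

```text
t 7.8167 pos [0.4882 0.0411 0.156 ] rot [1.799e+02 2.000e-02 6.777e+01] F [-0.22  0.05 -0.43] op 0.323
t 7.9167 pos [0.4881 0.0409 0.1559] rot [1.7992e+02 3.0000e-02 6.7690e+01] F [ 0.32 -0.09 -0.57] op 0.321
```

View pics/s6.png

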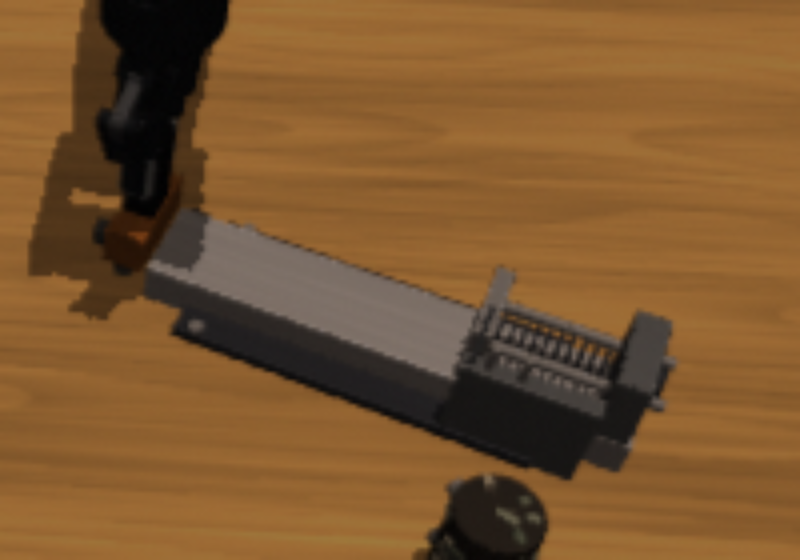

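View pics/d6.png

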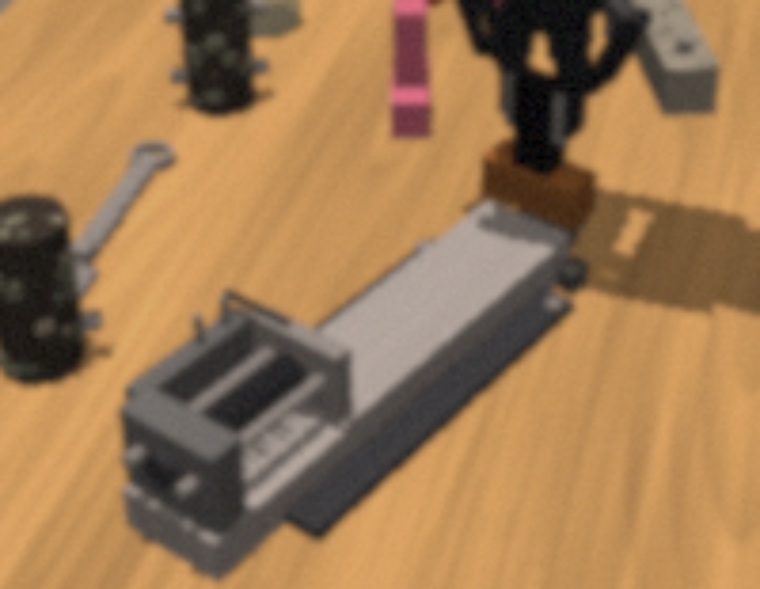

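The bed is fully clear: all four chips are off its -x end, two of them visible beside the scraper at (100,230) and (122,268). Lifting and going back to the scraper's original free spot.

```bash
python3 -c "
from h import *
delta([.6446,-.1896,.246],72.9)"
```

```text
turn [ 0.08  0.04 -5.21] shift [-0.1539  0.2324 -0.0897] t 7.9167
```

Emit:
{"api": "send_rows", "payload": {"targets": [0, 0, 0, 0, 0, -0.03, 20, 0, 0, 0, 0, 0, -0.06, 20, 0, 0, 0, 0, 0, -0.085, 20, 0, 0, -1, -0.02, 0.03, -0.09, 20, 0, 0, -2, -0.04, 0.06, -0.09, 20, 0, 0, -3, -0.06, 0.09, -0.09, 20, 0, 0, -4, -0.08, 0.12, -0.09, 20, 0, 0, -5, -0.1, 0.15, -0.09, 20]}}

```text
clock: 8.58
tcp_pos: [0.5903, -0.1086, 0.2464]
ee_rot: [3.139, 0.0, 1.271]
contact_force: [0.5, 0.0, -0.3]
opening: 0.32
```

```bash
python3 -c "
from h import *
st();delta([.6446,-.1896,.246],72.9)
im,d=eyes.get_image('scene');cv2.imwrite('pics/s7.png',cv2.resize(im[130:270,320:520,::-1],None,fx=4,fy=4))"
```

```text
t 8.5833 pos [ 0.5903 -0.1086  0.2464] rot [1.7988e+02 1.0000e-02 7.2830e+01] F [ 0.47  0.01 -0.28] op 0.32
turn [ 0.12  0.01 -0.07] shift [-0.0613  0.0758  0.0006] t 8.5833
```

View pics/s7.png

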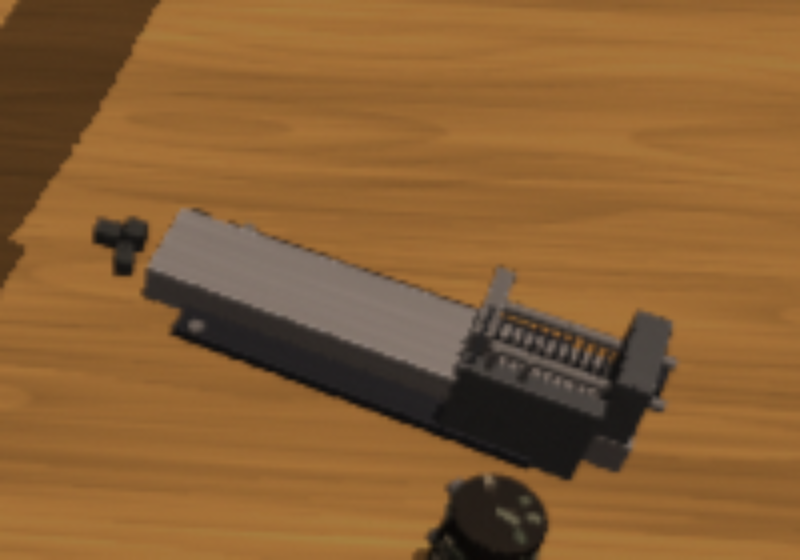

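The bed is empty and the chips lie in a heap on the bench at its -x end. Setting the scraper down.

Emit:
{"api": "send_rows", "payload": {"targets": [0, 0, 0, -0.02, 0.025, 0, 20, 0, 0, 0, -0.042, 0.052, 0, 20, 0, 0, 0, -0.057, 0.07, 0, 20, 0, 0, 0, -0.061, 0.076, 0.02, 20, 0, 0, 0, -0.061, 0.076, 0.055, 20, 0, 0, 0, -0.061, 0.076, 0.085, 20, 0, 0, 0, -0.061, 0.076, 0.105, 20, 0, 0, 0, -0.061, 0.076, 0.112, 20]}}

```text
clock: 9.3
tcp_pos: [0.6417, -0.187, 0.129]
ee_rot: [-3.135, -0.001, 1.27]
contact_force: [-1.2, 0.3, -1.8]
opening: 0.323
```

```bash
python3 -c "
from h import *
st();delta([.6446,-.1896,.126],72.9)
"
```

```text
t 9.3 pos [ 0.6417 -0.187   0.129 ] rot [-1.796e+02 -5.000e-02  7.276e+01] F [-1.19  0.31 -1.77] op 0.323
turn [-0.4  -0.05 -0.14] shift [-0.0017  0.0036  0.003 ] t 9.3
```

Emit:
{"api": "send_rows", "payload": {"targets": [0, 0, 0, 0, 0, 0, 20, 0, 0, 0, 0, 0, 0, 20]}}

```text
clock: 9.47
tcp_pos: [0.6446, -0.1882, 0.1352]
ee_rot: [3.139, 0.0, 1.27]
contact_force: [0.6, -0.2, -0.8]
opening: 0.323
```

```bash
python3 -c "
from h import *
st();delta([.6446,-.1896,.126],72.9)
"
```

```text
t 9.4667 pos [ 0.6446 -0.1882  0.1352] rot [1.7985e+02 3.0000e-02 7.2780e+01] F [ 0.58 -0.15 -0.84] op 0.323
turn [ 0.15  0.03 -0.12] shift [-0.0013  0.0004  0.0092] t 9.4667
```

Emit:
{"api": "send_rows", "payload": {"targets": [0.1, 0, 0, -0.001, 0, 0.004, 20, 0.1, 0, 0, -0.001, 0, 0.007, 20, 0.1, 0, 0, -0.001, 0, 0.009, 20, 0.1, 0, 0, -0.001, 0, 0.0095, 20, 0.1, 0, 0, -0.001, 0, 0.0095, 20]}}

```text
clock: 9.88
tcp_pos: [0.6441, -0.1893, 0.1256]
ee_rot: [3.141, 0.001, 1.27]
contact_force: [-0.2, -0.2, -0.2]
opening: 0.326
```

```bash
python3 -c "
from h import *
st()"
```

```text
t 9.8833 pos [ 0.6441 -0.1893  0.1256] rot [1.7994e+02 3.0000e-02 7.2770e+01] F [-0.19 -0.24 -0.16] op 0.326
```

Emit:
{"api": "send_rows", "payload": {"targets": [0, 0, 0, 0, 0, 0, 60, 0, 0, 0, 0, 0, 0, 60, 0, 0, 0, 0, 0, 0, 60, 0, 0, 0, 0, 0, 0, 60, 0, 0, 0, 0, 0, -0.02, 60, 0, 0, 0, 0, 0, -0.05, 60, 0, 0, 0, 0, 0, -0.09, 60, 0, 0, 0, 0, 0, -0.13, 60]}}

```text
clock: 10.55
tcp_pos: [0.6431, -0.1888, 0.255]
ee_rot: [-3.139, 0.0, 1.27]
contact_force: [0.6, -0.4, 0.3]
opening: 0.597
```

```bash
python3 -c "
from h import *
st();delta([.444,-.217,.25],108)
c=eyes.get_calibration('wrist')
im,d=eyes.get_image('wrist');cv2.imwrite('pics/w8.png',im[:,:,::-1])
im,d=eyes.get_image('scene');cv2.imwrite('pics/s8.png',im[:,:,::-1])"
```

```text
t 10.55 pos [ 0.6431 -0.1888  0.255 ] rot [-179.82    0.     72.76] F [ 0.63 -0.4   0.32] op 0.597
turn [ -0.17  -0.05 -35.24] shift [-0.0859 -0.1818  0.0056] t 10.55
```

View pics/w8.png

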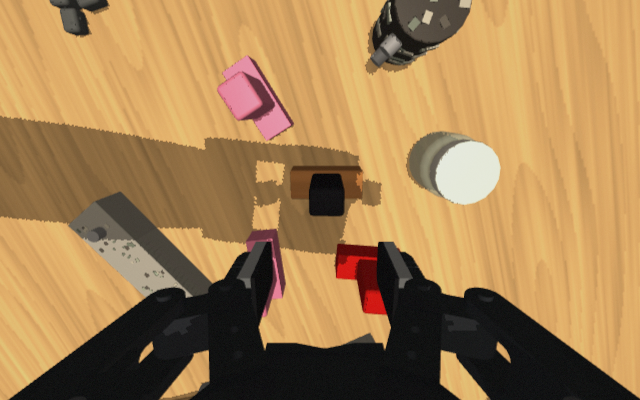

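View pics/s8.png

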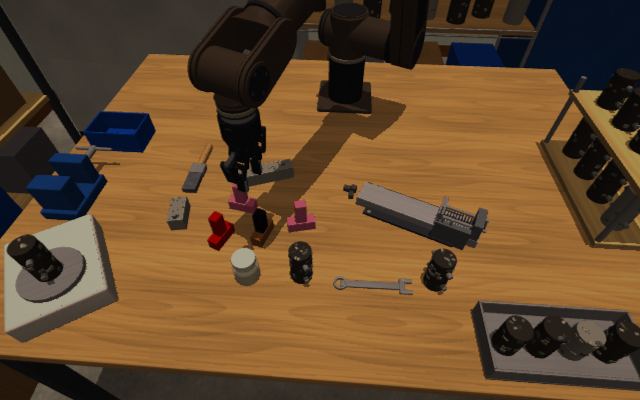

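The scraper stands upright at its original place, handle at (327,193) in the wrist view, and the bystanders are untouched. Now to the prism.

Emit:
{"api": "send_rows", "payload": {"targets": [0, 0, -5, -0.015, -0.03, -0.005, 80, 0, 0, -11, -0.03, -0.065, -0.01, 80, 0, 0, -17, -0.046, -0.098, -0.015, 80, 0, 0, -24, -0.062, -0.132, -0.02, 80, 0, 0, -30, -0.078, -0.165, -0.025, 80, 0, 0, -35, -0.086, -0.182, -0.025, 80, 0, 0, -35, -0.086, -0.182, -0.025, 80, 0, 0, -35, -0.086, -0.182, -0.025, 80]}}

```text
clock: 11.32
tcp_pos: [0.4441, -0.2175, 0.2802]
ee_rot: [3.141, 0.001, 1.878]
contact_force: [0.9, 0.3, -0.2]
opening: 0.8
```

Emit:
{"api": "send_rows", "payload": {"targets": [0, 0, 0, 0, 0, 0, 80, 0, 0, 0, 0, 0, 0, 80, 0, 0, 0, 0, 0, 0, 80]}}

```text
clock: 11.57
tcp_pos: [0.4454, -0.2172, 0.2798]
ee_rot: [-3.141, 0.0, 1.881]
contact_force: [0.1, -0.2, -0.2]
opening: 0.797
```

```bash
python3 -c "
from h import *
st()
c=eyes.get_calibration('wrist')
im,d=eyes.get_image('wrist');cv2.imwrite('pics/w9.png',im[:,:,::-1]);np.save('pics/w9.npy',d);np.save('pics/w9T.npy',c['world_from_camera']);st()"
```

```text
t 11.5667 pos [ 0.4454 -0.2172  0.2798] rot [-179.98    0.    107.79] F [ 0.11 -0.22 -0.21] op 0.797
t 11.6167 pos [ 0.4453 -0.2172  0.2797] rot [-1.7997e+02 -1.0000e-02  1.0780e+02] F [ 0.11 -0.2   0.06] op 0.8
```

View pics/w9.png

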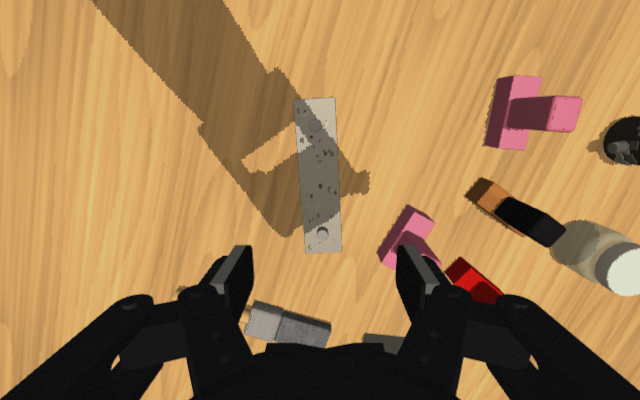

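The prism, with two studs at (315,126) and (322,233), is the long part. It lies below the gripper and slightly turned.

```bash
python3 -c "
from h import *
c=eyes.get_calibration('wrist');c['world_from_camera']=np.load('pics/w9T.npy');im=cv2.imread('pics/w9.png');P=cloud(c,np.load('pics/w9.npy'))
m=np.zeros(im.shape[:2],np.uint8);s=np.s_[85:265,280:365];m[s]=((P[...,2]>.03)&(P[...,2]<.07))[s]
k,_=cv2.findContours(m,0,1);k=max(k,key=cv2.contourArea);r=cv2.minAreaRect(k);b=cv2.boxPoints(r);print(r,b)
ap=cv2.approxPolyDP(k,5,True)[:,0];print(ap.tolist())
w=np.array([ray(c,*p,.04) for p in ap])[:,:2];print(w.round(4),w.mean(0),np.linalg.norm(np.diff(w,axis=0),axis=1))
for i in range(3): e=w[i+1]-w[i];print(np.degrees(np.arctan2(e[1],e[0])))
a=ray(c,315,126,.052)[:2];b2=ray(c,322,233,.052)[:2];e=a-b2;print('studs',a,b2,(a+b2)/2,np.linalg.norm(e),np.degrees(np.arctan2(e[1],e[0])))
"
```

```text
((317.73895263671875, 175.54005432128906), (154.83831787109375, 41.9945068359375), 86.98721313476562) [[292.70166  99.3315 ]
 [334.63812  97.12431]
 [342.77625 251.74861]
 [300.83978 253.9558 ]]
[[334, 98], [293, 100], [306, 253], [341, 251]]
[[ 0.4298 -0.1371]
 [ 0.3936 -0.1505]
 [ 0.4509 -0.2973]
 [ 0.4861 -0.2836]] [ 0.44011919 -0.21713882] [0.03861384 0.15756619 0.03779522]
-159.56807558601616
-68.69136681835859
21.335212789155452
studs [ 0.42061804 -0.1663753 ] [ 0.45894129 -0.26542761] [ 0.43977967 -0.21590145] 0.1062074880029223 111.15140733860324
```

```bash
python3 -c "
from h import *
st();delta([.44,-.2168,.084],111)"
```

```text
t 11.6167 pos [ 0.4453 -0.2172  0.2797] rot [-1.7997e+02 -1.0000e-02  1.0780e+02] F [ 0.11 -0.2   0.06] op 0.8
turn [-0.03 -0.01 -3.2 ] shift [ 0.002  -0.0048  0.1957] t 11.6167
```

Emit:
{"api": "send_rows", "payload": {"targets": [0, 0, -3.2, 0.002, -0.005, 0.035, 75, 0, 0, -3.2, 0.002, -0.005, 0.075, 75, 0, 0, -3.2, 0.002, -0.005, 0.11, 75, 0, 0, -3.2, 0.002, -0.005, 0.14, 75, 0, 0, -3.2, 0.002, -0.005, 0.165, 75, 0, 0, -3.2, 0.002, -0.005, 0.182, 75, 0, 0, -3.2, 0.002, -0.005, 0.192, 70, 0, 0, -3.2, 0.002, -0.005, 0.195, 65]}}

```text
clock: 12.28
tcp_pos: [0.4386, -0.2163, 0.0829]
ee_rot: [-3.139, -0.003, 1.937]
contact_force: [-0.6, 0.7, 0.5]
opening: 0.646
```

Emit:
{"api": "send_rows", "payload": {"targets": [0, 0, 0, 0, 0, 0, 60, 0, 0, 0, 0, 0, 0, 60, 0, 0, 0, 0, 0, 0, 60]}}

```text
clock: 12.53
tcp_pos: [0.4401, -0.2177, 0.0865]
ee_rot: [3.14, 0.003, 1.937]
contact_force: [0.0, -0.3, 0.7]
opening: 0.599
```

```bash
python3 -c "
from h import *
st();delta([.44,-.2168,.083],111)
im,d=eyes.get_image('wrist');cv2.imwrite('pics/w10.png',im[:,:,::-1])
im,d=eyes.get_image('side');cv2.imwrite('pics/d10.png',cv2.resize(im[120:240,290:450,::-1],None,fx=4.5,fy=4.5))"
```

```text
t 12.5333 pos [ 0.4401 -0.2177  0.0865] rot [1.7993e+02 1.7000e-01 1.1098e+02] F [ 0.04 -0.32  0.74] op 0.599
turn [ 0.07  0.17 -0.02] shift [0.0009 0.0002 0.0035] t 12.5333
```

View pics/w10.png

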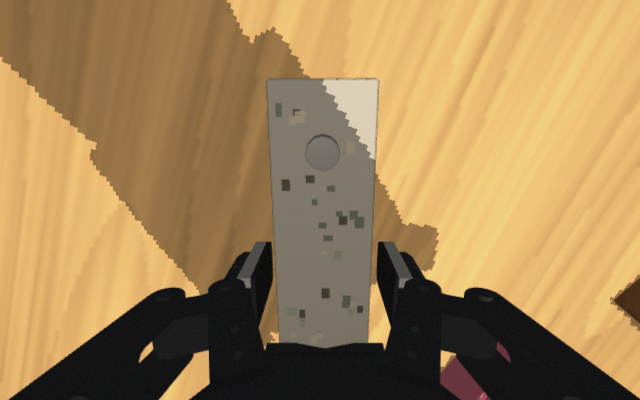

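View pics/d10.png

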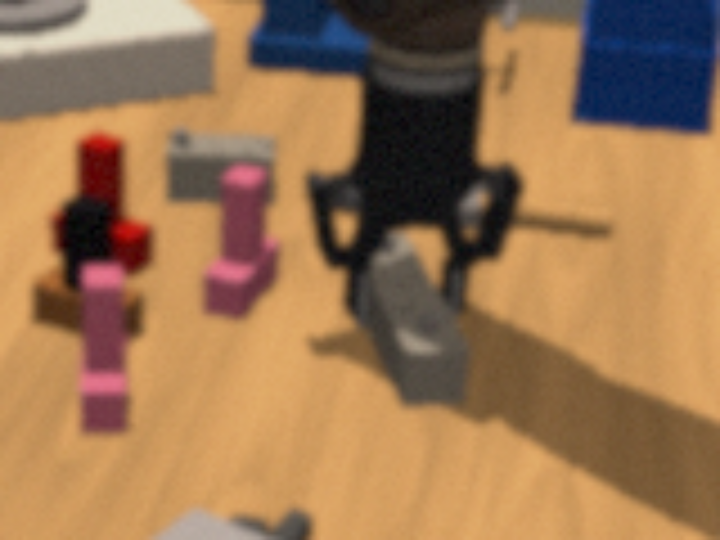

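The prism lies straight and centred between the pads. Lowering 3 mm and gripping.

Emit:
{"api": "send_rows", "payload": {"targets": [0, 0, 0, 0, 0, 0.003, 60, 0, 0, 0, 0, 0, 0.003, 60, 0, 0, 0, 0, 0, 0.003, 30, 0, 0, 0, 0, 0, 0.003, 30, 0, 0, 0, 0, 0, 0.003, 30, 0, 0, 0, 0, 0, 0.003, 30, 0, 0, 0, 0, 0, 0.003, 30, 0, 0, 0, 0, 0, 0.003, 30], "squeeze": 90}}

```text
clock: 13.3
tcp_pos: [0.4394, -0.2171, 0.0824]
ee_rot: [3.141, 0.001, 1.937]
contact_force: [0.3, 1.1, 5.2]
opening: 0.454
```

```bash
python3 -c "
from h import *
st()"
```

```text
t 13.3 pos [ 0.4394 -0.2171  0.0824] rot [1.7999e+02 3.0000e-02 1.1095e+02] F [0.33 1.11 5.21] op 0.454
```

Emit:
{"api": "send_rows", "payload": {"targets": [0, 0, 0, 0, 0, -0.015, 30, 0, 0, 0, 0, 0, -0.04, 30, 0, 0, 0, 0, 0, -0.07, 30, 0, 0, 0, 0, 0, -0.1, 30, 0, 0, 0, 0, 0, -0.12, 30, 0, 0, 0, 0, 0, -0.12, 30, 0, 0, 0, 0, 0, -0.12, 30, 0, 0, 0, 0, 0, -0.12, 30]}}

```text
clock: 13.97
tcp_pos: [0.4375, -0.2158, 0.1987]
ee_rot: [-3.138, -0.005, 1.937]
contact_force: [-0.1, 0.2, -8.8]
opening: 0.457
```

```bash
python3 -c "
from h import *
st()
im,d=eyes.get_image('wrist');cv2.imwrite('pics/w11.png',im[:,:,::-1])
im,d=eyes.get_image('side');cv2.imwrite('pics/d11.png',cv2.resize(im[80:240,290:450,::-1],None,fx=3.7,fy=3.7))"
```

```text
t 13.9667 pos [ 0.4375 -0.2158  0.1987] rot [-179.79   -0.28  110.97] F [-0.11  0.24 -8.77] op 0.457
```

View pics/w11.png

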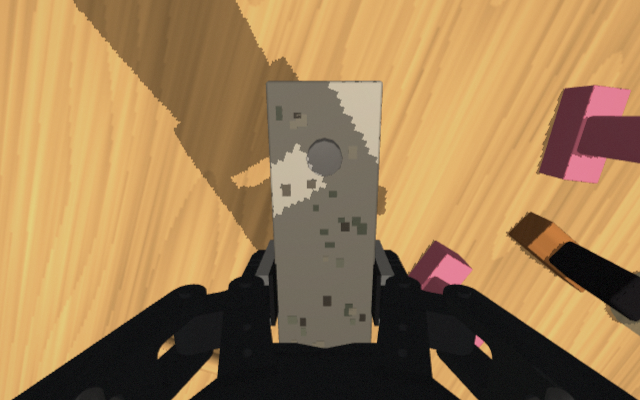

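View pics/d11.png

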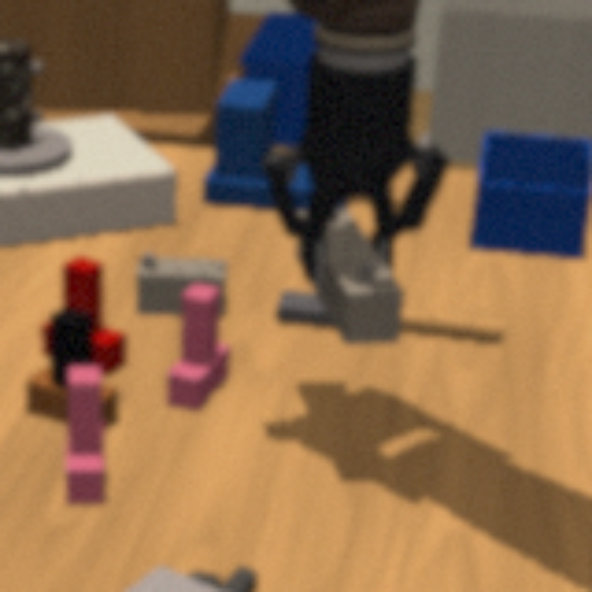

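The prism is held level and square, lifted clear, with the wrist force about −8.8 N. Carrying it over to the jig.

```bash
python3 -c "
from h import *
c=eyes.get_calibration('wrist');s=sense();z=s['tcp_pos'][2]-.0424
R0=Ro.from_euler('xyz',s['ee_rot'])
for p in [(267,81),(382,81),(325,81),(378,210),(272,210)]: print(R0.inv().apply(ray(c,*p,z)-s['tcp_pos']).round(4))
delta([.537,.157,.21],67.6)"
```

```text
[ 0.0788 -0.0187  0.0429]
[0.0788 0.0198 0.0427]
[0.0788 0.0007 0.0428]
[0.0336 0.0205 0.0425]
[ 0.0335 -0.0191  0.0426]
turn [-0.32 -0.2  43.37] shift [ 0.3127  0.2262 -0.0107] t 14.0667
```

Emit:
{"api": "send_rows", "payload": {"targets": [0, 0, 5, 0.027, 0.019, -0.005, 30, 0, 0, 10, 0.056, 0.04, -0.01, 30, 0, 0, 15, 0.085, 0.061, -0.01, 30, 0, 0, 20, 0.114, 0.082, -0.01, 30, 0, 0, 25, 0.143, 0.103, -0.01, 30, 0, 0, 30, 0.172, 0.124, -0.01, 30, 0, 0, 35, 0.201, 0.145, -0.01, 30, 0, 0, 40, 0.23, 0.166, -0.01, 30]}}

```text
clock: 14.73
tcp_pos: [0.5109, 0.059, 0.2095]
ee_rot: [-3.138, 0.002, 1.234]
contact_force: [1.8, -1.2, -6.6]
opening: 0.45
```

```bash
python3 -c "
from h import *
st();delta([.537,.157,.21],67.6)"
```

```text
t 14.7333 pos [0.5109 0.059  0.2095] rot [-1.7978e+02  9.0000e-02  7.0720e+01] F [ 1.78 -1.25 -6.64] op 0.45
turn [-0.21  0.1   3.12] shift [ 0.1011 -0.0078 -0.0006] t 14.7333
```

Emit:
{"api": "send_rows", "payload": {"targets": [0, 0, 1.5, 0.025, -0.003, 0, 30, 0, 0, 2.5, 0.05, -0.005, 0, 30, 0, 0, 3.1, 0.07, -0.007, 0, 30, 0, 0, 3.1, 0.085, -0.008, 0, 30, 0, 0, 3.1, 0.095, -0.008, 0, 30, 0, 0, 3.1, 0.095, -0.008, 0, 30, 0, 0, 3.1, 0.095, -0.008, 0, 30, 0, 0, 3.1, 0.095, -0.008, 0, 30]}}

```text
clock: 15.4
tcp_pos: [0.5348, 0.1488, 0.2108]
ee_rot: [-3.14, 0.002, 1.184]
contact_force: [0.5, -0.4, -7.2]
opening: 0.455
```

Emit:
{"api": "send_rows", "payload": {"targets": [0, 0, 0, 0, 0, 0.015, 30, 0, 0, 0, 0, 0, 0.03, 30, 0, 0, 0, 0, 0, 0.04, 30, 0, 0, 0, 0, 0, 0.04, 30, 0, 0, 0, 0, 0, 0.04, 30, 0, 0, 0, 0, 0, 0.04, 30]}}

```text
clock: 15.9
tcp_pos: [0.5358, 0.1492, 0.1726]
ee_rot: [3.14, -0.0, 1.184]
contact_force: [0.6, 0.1, -5.7]
opening: 0.451
```

```bash
python3 -c "
from h import *
st()
c=eyes.get_calibration('wrist')
im,d=eyes.get_image('wrist');cv2.imwrite('pics/w12.png',im[:,:,::-1]);np.save('pics/w12T.npy',c['world_from_camera']);np.save('pics/w12.npy',d)
st()
im,d=eyes.get_image('scene');cv2.imwrite('pics/s12.png',cv2.resize(im[130:270,320:520,::-1],None,fx=4,fy=4))
im,d=eyes.get_image('side');cv2.imwrite('pics/d12.png',cv2.resize(im[180:335,205:405,::-1],None,fx=3.8,fy=3.8))"
```

```text
t 15.9 pos [0.5358 0.1492 0.1726] rot [ 1.7993e+02 -1.0000e-02  6.7830e+01] F [ 0.63  0.1  -5.75] op 0.451
t 15.95 pos [0.536  0.1493 0.173 ] rot [ 1.7989e+02 -3.0000e-02  6.7840e+01] F [ 0.14 -0.14 -6.22] op 0.45
```

View pics/w12.png

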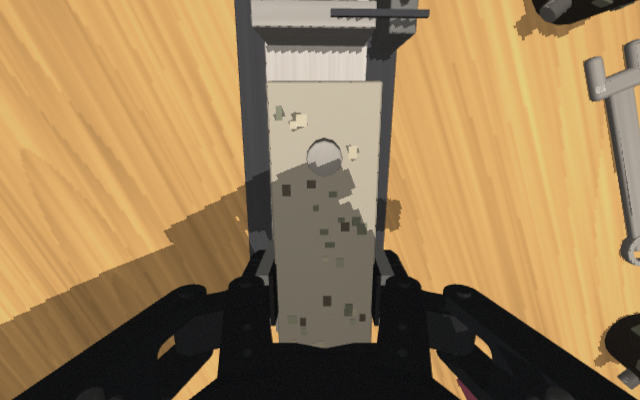

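View pics/s12.png

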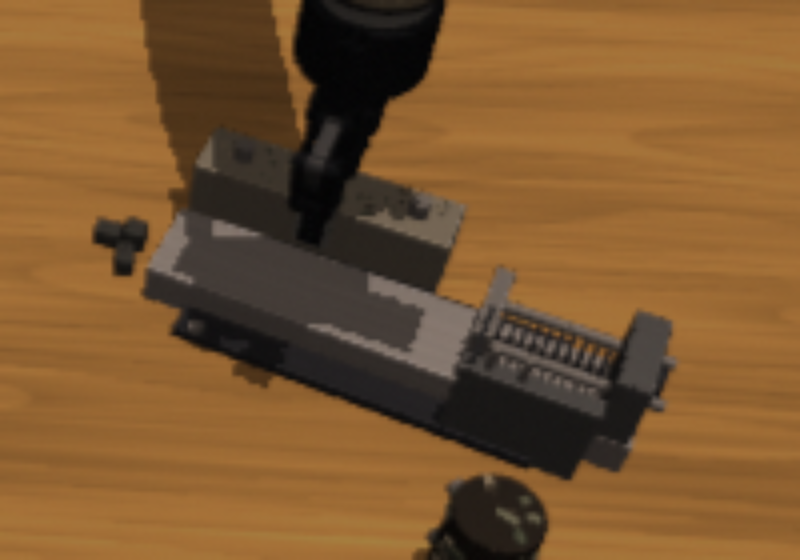

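View pics/d12.png

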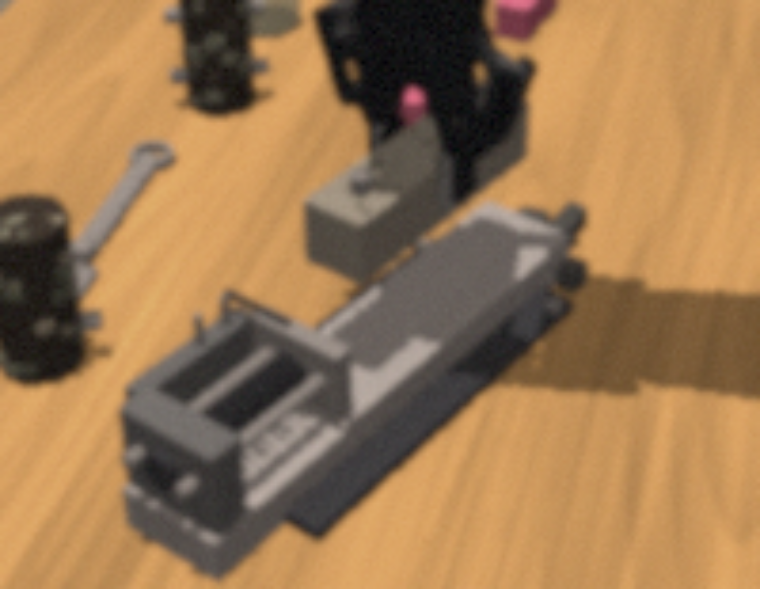

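```bash
python3 -c "
import cv2;im=cv2.imread('pics/w12.png');cv2.imwrite('pics/w12c.png',cv2.resize(im[0:110,225:445],None,fx=3.6,fy=3.6,interpolation=cv2.INTER_CUBIC))"
```

```text
(no output)
```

View pics/w12c.png

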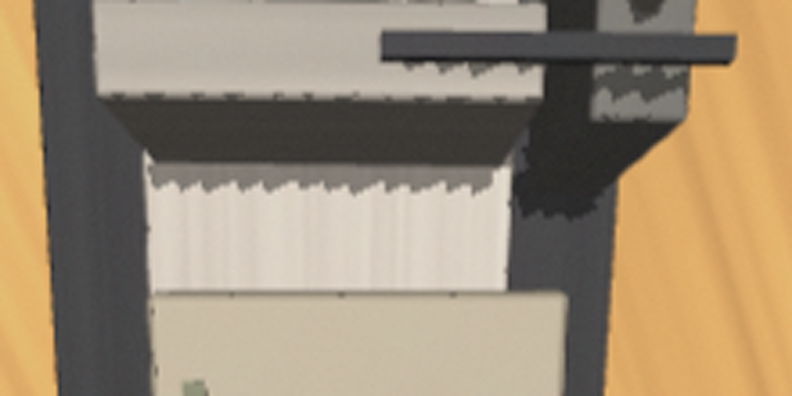

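```bash
python3 -c "
from h import *
c=eyes.get_calibration('wrist');c['world_from_camera']=np.load('pics/w12T.npy')
p0=np.array([.5359,.14925,.1728]);R0=Ro.from_euler('xyz',[179.91,-.02,67.835],degrees=True)
for n,x,y,z in [('bedL',145,155,.03),('bedL2',152,285,.03),('bedR',511,170,.03),('bedR2',505,288,.03),('topL',97,96,.074),('topR',543,99,.074),('botL',147,162,.032),('botR',510,165,.032),('prL',152,292,.1304),('prR',567,294,.1304),('ptr',736,47,.079),('ptr',381,45,.079)]:
    w=ray(c,x/3.6+225,y/3.6,z);print(n,w.round(4),R0.inv().apply(w-p0).round(4))"
```

```text
bedL [0.5444 0.2644 0.03  ] [ 0.1098 -0.0358  0.1428]
bedL2 [0.5367 0.2451 0.03  ] [ 0.089  -0.0357  0.1428]
bedR [0.6015 0.2386 0.03  ] [0.1074 0.0268 0.1429]
bedR2 [0.594  0.2212 0.03  ] [0.0885 0.0265 0.1429]
topL [0.5453 0.2627 0.074 ] [ 0.1086 -0.0343  0.0988]
topR [0.6003 0.2399 0.074 ] [0.1082 0.0253 0.0989]
botL [0.5444 0.2628 0.032 ] [ 0.1083 -0.0352  0.1408]
botR [0.6013 0.2391 0.032 ] [0.1079 0.0264 0.1409]
prL [0.5487 0.2294 0.1304] [ 0.0791 -0.0184  0.0424]
prR [0.5842 0.2148 0.1304] [0.0789 0.02   0.0425]
ptr [0.6242 0.2354 0.079 ] [0.113  0.0491 0.0939]
ptr [0.5821 0.2528 0.079 ] [0.1132 0.0036 0.0938]
```

Measured in the tool frame: the bed's centreline is at y = −4.5 mm, the prism's centre at +0.8 mm, and the gap to the stop face is 29 mm, parallel within about 0.2°. I'll shift −5.3 mm sideways, go +15 mm forward and lower.

Emit:
{"api": "send_rows", "payload": {"targets": [0, 0, 0, 0.005, -0.002, 0, 30, 0, 0, 0, 0.01, -0.004, 0.005, 30, 0, 0, 0, 0.015, -0.0053, 0.015, 30, 0, 0, 0, 0.015, -0.0053, 0.028, 30, 0, 0, 0, 0.015, -0.0053, 0.04, 30, 0, 0, 0, 0.015, -0.0053, 0.05, 30, 0, 0, 0, 0.015, -0.0053, 0.055, 30, 0, 0, 0, 0.015, -0.0053, 0.055, 30]}}

```text
clock: 16.72
tcp_pos: [0.5345, 0.1651, 0.1141]
ee_rot: [-3.137, 0.003, 1.184]
contact_force: [-0.6, 0.0, -7.1]
opening: 0.454
```

Emit:
{"api": "send_rows", "payload": {"targets": [0, 0, 0, 0, 0, 0, 30, 0, 0, 0, 0, 0, 0, 30, 0, 0, 0, 0, 0, 0, 30]}}

```text
clock: 16.97
tcp_pos: [0.5368, 0.1654, 0.1178]
ee_rot: [3.14, -0.0, 1.184]
contact_force: [0.7, 0.6, -7.7]
opening: 0.451
```

```bash
python3 -c "
from h import *
st()
c=eyes.get_calibration('wrist')
im,d=eyes.get_image('wrist');cv2.imwrite('pics/w13.png',im[:,:,::-1]);cv2.imwrite('pics/w13c.png',cv2.resize(im[0:110,225:445,::-1],None,fx=3.6,fy=3.6,interpolation=cv2.INTER_CUBIC));np.save('pics/w13T.npy',c['world_from_camera'])
st()"
```

```text
t 16.9667 pos [0.5368 0.1654 0.1178] rot [ 1.799e+02 -3.000e-02  6.786e+01] F [ 0.69  0.6  -7.66] op 0.451
t 17.0167 pos [0.5367 0.1654 0.1178] rot [ 1.799e+02 -3.000e-02  6.786e+01] F [-0.05 -0.29 -6.32] op 0.453
```

View pics/w13c.png

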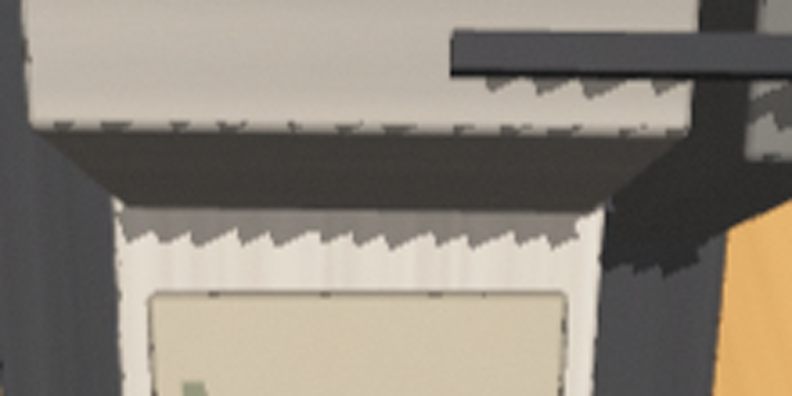

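```bash
python3 -c "
from h import *
c=eyes.get_calibration('wrist');c['world_from_camera']=np.load('pics/w13T.npy')
p0=np.array([.5368,.1654,.1178]);R0=Ro.from_euler('xyz',[179.9,-.03,67.86],degrees=True)
for n,x,y,z in [('bedL',114,210,.03),('bedL2',122,375,.03),('bedR',605,215,.03),('bedR2',593,375,.03),('topL',32,126,.074),('topR',688,132,.074),('botL',122,205,.032),('botR',597,210,.032),('prL',150,292,.0754),('prR',568,292,.0754)]:
    w=ray(c,x/3.6+225,y/3.6,z);print(n,w.round(4),R0.inv().apply(w-p0).round(4))"
```

```text
bedL [0.5437 0.2631 0.03  ] [ 0.093  -0.0306  0.0878]
bedL2 [0.5359 0.2444 0.03  ] [ 0.0728 -0.0307  0.0878]
bedR [0.6018 0.2388 0.03  ] [0.0924 0.0324 0.0879]
bedR2 [0.594  0.2207 0.03  ] [0.0728 0.032  0.0879]
topL [0.5454 0.2627 0.074 ] [ 0.0934 -0.0288  0.0438]
topR [0.6002 0.2399 0.074 ] [0.0929 0.0306 0.0439]
botL [0.5451 0.2628 0.032 ] [ 0.0933 -0.0292  0.0858]
botR [0.6005 0.2396 0.032 ] [0.0927 0.0309 0.0859]
prL [0.5495 0.2457 0.0754] [ 0.0792 -0.0186  0.0424]
prR [0.5854 0.2311 0.0754] [0.0792 0.0201 0.0425]
```

Centred: bed at +0.8 mm, prism at +0.75 mm, gap 14 mm. Lowering onto the bed with a 0.4° yaw trim.

Emit:
{"api": "send_rows", "payload": {"targets": [0.1, 0, 0.4, 0, 0, 0.0015, 30, 0.1, 0, 0.4, 0, 0, 0.003, 30, 0.1, 0, 0.4, 0, 0, 0.004, 30, 0.1, 0, 0.4, 0, 0, 0.005, 30, 0.1, 0, 0.4, 0, 0, 0.0055, 30, 0.1, 0, 0.4, 0, 0, 0.0055, 30]}}

```text
clock: 17.52
tcp_pos: [0.5361, 0.1654, 0.1125]
ee_rot: [-3.139, 0.001, 1.178]
contact_force: [-4.5, -1.1, 2.1]
opening: 0.453
```

```bash
python3 -c "
from h import *
st()
im,d=eyes.get_image('side');st()"
```

```text
t 17.5167 pos [0.5361 0.1654 0.1125] rot [-1.7987e+02  6.0000e-02  6.7470e+01] F [-4.46 -1.07  2.09] op 0.453
t 17.5667 pos [0.5361 0.1654 0.1125] rot [-1.7987e+02  6.0000e-02  6.7470e+01] F [-4.37 -2.01  2.74] op 0.454
```

Emit:
{"api": "send_rows", "payload": {"targets": [-0.1, 0, 0, 0.001, 0, -0.0003, 30, -0.1, 0, 0, 0.003, 0, -0.0005, 30, -0.1, 0, 0, 0.005, 0, -0.0005, 30, -0.1, 0, 0, 0.007, 0, -0.0005, 30, -0.1, 0, 0, 0.009, 0, -0.0005, 30, -0.1, 0, 0, 0.01, 0, -0.0005, 30, -0.1, 0, 0, 0.01, 0, -0.0005, 30]}}

```text
clock: 18.15
tcp_pos: [0.5406, 0.1746, 0.1125]
ee_rot: [3.14, 0.0, 1.178]
contact_force: [-1.5, -4.4, 1.1]
opening: 0.454
```

```bash
python3 -c "
from h import *
st()
c=eyes.get_calibration('wrist')
im,d=eyes.get_image('wrist');cv2.imwrite('pics/w14c.png',cv2.resize(im[0:110,225:445,::-1],None,fx=3.6,fy=3.6,interpolation=cv2.INTER_CUBIC));np.save('pics/w14T.npy',c['world_from_camera'])
st()"
```

```text
t 18.15 pos [0.5406 0.1746 0.1125] rot [1.799e+02 2.000e-02 6.750e+01] F [-1.48 -4.43  1.11] op 0.454
t 18.2 pos [0.5406 0.1746 0.1125] rot [1.799e+02 1.000e-02 6.750e+01] F [-1.18 -4.44  1.96] op 0.455
```

View pics/w14c.png

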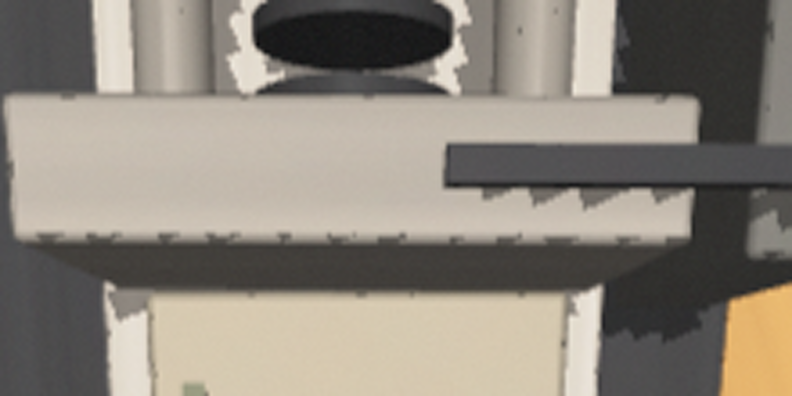

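```bash
cat > tw.py <<'E'
from h import *
import sys
def tool(Tf,p0,rot,pts):
    c=eyes.get_calibration('wrist');c['world_from_camera']=np.load(Tf)
    R0=Ro.from_euler('xyz',rot,degrees=True)
    for n,x,y,z in pts:
        w=ray(c,x/3.6+225,y/3.6,z);print(n,R0.inv().apply(w-np.array(p0)).round(4))
E
python3 -c "
from tw import *
tool('pics/w14T.npy',[.5406,.1746,.1125],[179.9,.01,67.5],[('bedL',107,310,.03),('bedL2',110,385,.03),('bedR',602,310,.03),('bedR2',597,385,.03),('topL',14,239,.074),('topR',690,239,.074),('prL',151,292,.07),('prR',566,292,.07),('prL',153,385,.07),('prR',562,385,.07)])
"
```

```text
bedL [ 0.0805 -0.031   0.0824]
bedL2 [ 0.0714 -0.0312  0.0824]
bedR [0.0805 0.0317 0.0825]
bedR2 [0.0714 0.0316 0.0825]
topL [ 0.0832 -0.0296  0.0384]
topR [0.0832 0.0301 0.0385]
prL [ 0.0792 -0.0184  0.0425]
prR [0.0792 0.0201 0.0425]
prL [ 0.0709 -0.0187  0.0425]
prR [0.0709 0.0201 0.0425]
```

4 mm gap, prism parallel and within 0.5 mm of centre. Pressing slowly now.

Emit:
{"api": "send_rows", "payload": {"targets": [0, 0, 0, 0.002, 0, 0, 30, 0, 0, 0, 0.004, -0.0003, 0, 30, 0, 0, 0, 0.006, -0.0004, 0, 30, 0, 0, 0, 0.008, -0.0004, 0, 30, 0, 0, 0, 0.01, -0.0004, 0, 30, 0, 0, 0, 0.012, -0.0004, 0, 30, 0, 0, 0, 0.013, -0.0004, 0, 30, 0, 0, 0, 0.013, -0.0004, 0, 30]}}

```text
clock: 18.87
tcp_pos: [0.5449, 0.1858, 0.1125]
ee_rot: [3.141, 0.003, 1.178]
contact_force: [-3.5, -8.2, 4.0]
opening: 0.458
```

Emit:
{"api": "send_rows", "payload": {"targets": [0, 0, 0, 0.0015, 0, 0, 30, 0, 0, 0, 0.003, 0, 0, 30, 0, 0, 0, 0.0045, 0, 0, 30, 0, 0, 0, 0.006, 0, 0, 30, 0, 0, 0, 0.007, 0, 0, 30, 0, 0, 0, 0.007, 0, 0, 30]}}

```text
clock: 19.37
tcp_pos: [0.5473, 0.1915, 0.1125]
ee_rot: [3.141, 0.004, 1.178]
contact_force: [-5.4, -11.6, 6.0]
opening: 0.454
```

```bash
python3 -c "
from h import *
st()
c=eyes.get_calibration('wrist')
im,d=eyes.get_image('wrist');cv2.imwrite('pics/w15.png',im[:,:,::-1]);cv2.imwrite('pics/w15c.png',cv2.resize(im[0:110,225:445,::-1],None,fx=3.6,fy=3.6,interpolation=cv2.INTER_CUBIC));np.save('pics/w15T.npy',c['world_from_camera'])
im,d=eyes.get_image('scene');cv2.imwrite('pics/s15.png',cv2.resize(im[180:260,400:500,::-1],None,fx=7,fy=7,interpolation=cv2.INTER_CUBIC))
im,d=eyes.get_image('side');cv2.imwrite('pics/d15.png',cv2.resize(im[230:335,225:355,::-1],None,fx=5.5,fy=5.5,interpolation=cv2.INTER_CUBIC))
st()"
```

```text
t 19.3667 pos [0.5473 0.1915 0.1125] rot [179.98   0.25  67.47] F [ -5.38 -11.56   5.97] op 0.454
t 19.5167 pos [0.5474 0.1915 0.1125] rot [179.97   0.24  67.47] F [ -4.47 -11.61   6.04] op 0.453
```

View pics/w15.png

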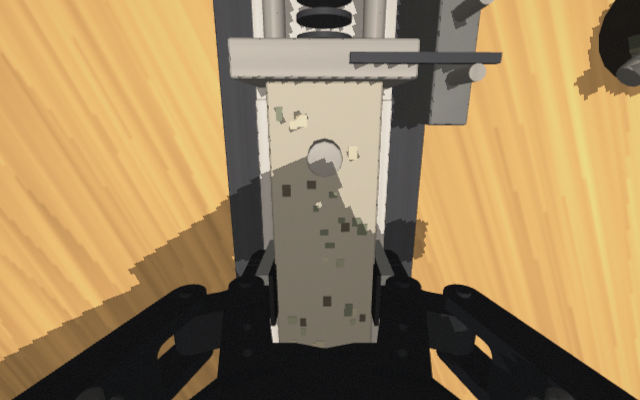

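View pics/s15.png

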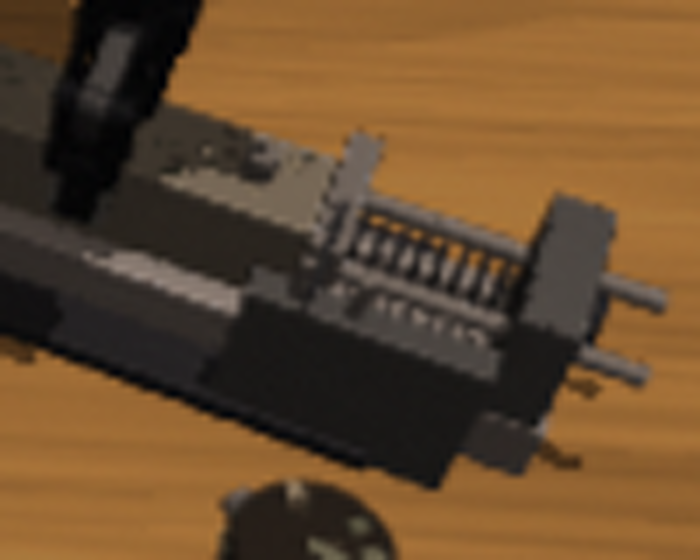

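View pics/d15.png

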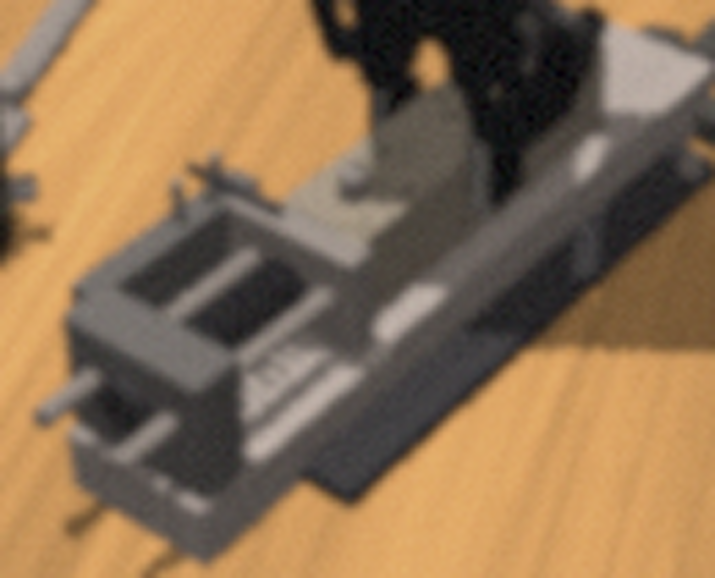

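The stop is pressed about 14 mm: the pointer at (425,57) is just at the near pin (478,72). I need about 5.8 mm more, and I'll ease the downward load a little.

Emit:
{"api": "send_rows", "payload": {"targets": [0, 0, 0, 0.001, 0, -0.0003, 30, 0, 0, 0, 0.002, 0, -0.0006, 30, 0, 0, 0, 0.003, 0, -0.001, 30, 0, 0, 0, 0.004, 0, -0.001, 30, 0, 0, 0, 0.005, 0, -0.001, 30, 0, 0, 0, 0.0055, 0, -0.001, 30, 0, 0, 0, 0.0055, 0, -0.001, 30, 0, 0, 0, 0.0055, 0, -0.001, 30]}}

```text
clock: 20.18
tcp_pos: [0.5491, 0.1963, 0.1125]
ee_rot: [3.141, 0.005, 1.177]
contact_force: [-3.4, -12.0, 1.5]
opening: 0.457
```

```bash
python3 -c "
from h import *
st()
c=eyes.get_calibration('wrist')
im,d=eyes.get_image('wrist');cv2.imwrite('pics/w16.png',im[:,:,::-1]);cv2.imwrite('pics/w16c.png',cv2.resize(im[0:150,225:525,::-1],None,fx=2.6,fy=3.6,interpolation=cv2.INTER_CUBIC));np.save('pics/w16T.npy',c['world_from_camera'])
im,d=eyes.get_image('scene');cv2.imwrite('pics/s16.png',cv2.resize(im[180:260,400:500,::-1],None,fx=7,fy=7,interpolation=cv2.INTER_CUBIC))
im,d=eyes.get_image('side');cv2.imwrite('pics/d16.png',cv2.resize(im[230:335,225:355,::-1],None,fx=5.5,fy=5.5,interpolation=cv2.INTER_CUBIC))
st();p=sense()['tcp_pos'];print(np.hypot(p[0]-.5406,p[1]-.1746)-.004)"
```

```text
t 20.1833 pos [0.5491 0.1963 0.1125] rot [179.99   0.27  67.41] F [ -3.44 -11.97   1.51] op 0.457
t 20.3333 pos [0.5492 0.1963 0.1125] rot [179.99   0.27  67.41] F [ -3.27 -11.66   0.96] op 0.455
0.019279834422249856
```

View pics/w16c.png

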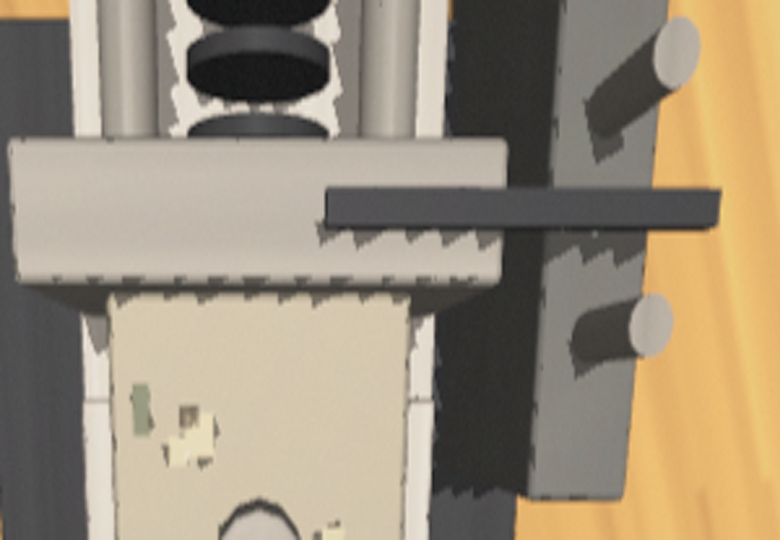

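View pics/s16.png

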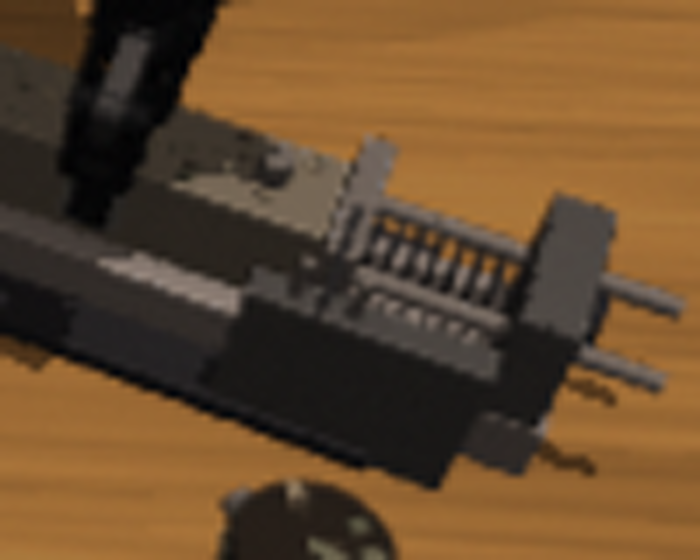

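View pics/d16.png

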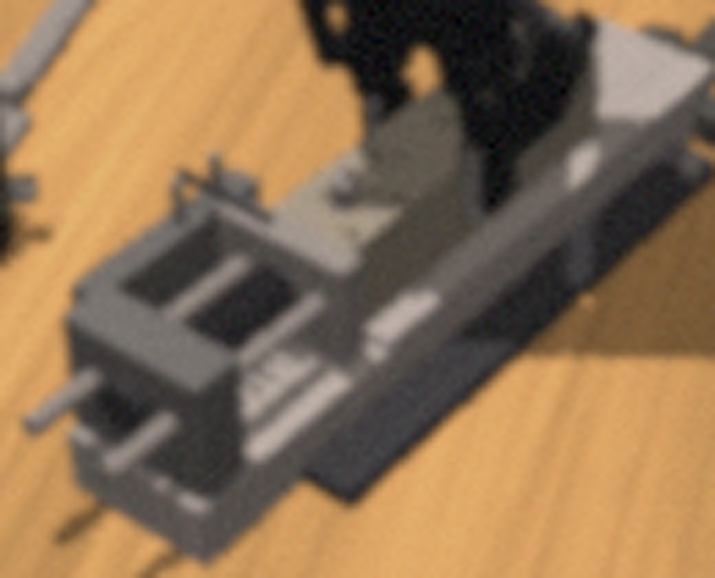

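```bash
python3 -c "
from h import *
c=eyes.get_calibration('wrist');c['world_from_camera']=np.load('pics/w16T.npy')
p0=np.array([.5492,.1963,.1125]);R0=Ro.from_euler('xyz',[179.99,.27,67.41],degrees=True)
for n,x,y,z in [('pinF',678,50,.084),('pinN',652,325,.084),('ptr far edge',665,189,.079),('ptr near edge',665,222,.079),('faceL',22,279,.074),('faceR',498,279,.074),('bedL',87,440,.03),('bedR',433,440,.03),('prL',113,440,.07),('prR',405,440,.07),('prL',109,300,.07),('prR',409,300,.07)]:
    w=ray(c,x/2.6+225,y/3.6,z);print(n,R0.inv().apply(w-p0).round(4))"
```

```text
pinF [0.0952 0.0451 0.0281]
pinN [0.0754 0.045  0.0282]
ptr far edge [0.0863 0.0474 0.0331]
ptr near edge [0.0838 0.0477 0.0331]
faceL [ 0.0798 -0.0284  0.0381]
faceR [0.0798 0.0301 0.0381]
bedL [ 0.0645 -0.0303  0.0822]
bedR [0.0645 0.0321 0.0822]
prL [ 0.0658 -0.0186  0.0422]
prR [0.0658 0.0201 0.0422]
prL [ 0.0784 -0.0185  0.0421]
prR [0.0784 0.02   0.0421]
```

The pointer's centre is 0.25 mm short of the midpoint between the pins (stop ≈ 19.7 mm), and the prism is centred within 0.1 mm. A tiny trim, then hold and check that it's steady.

Emit:
{"api": "send_rows", "payload": {"targets": [0, 0, 0, 0.0003, 0, 0, 30, 0, 0, 0, 0.0004, 0, 0, 30, 0, 0, 0, 0.0004, 0, 0, 30, 0, 0, 0, 0.0004, 0, 0, 30, 0, 0, 0, 0.0004, 0, 0, 30, 0, 0, 0, 0.0004, 0, 0, 30, 0, 0, 0, 0.0004, 0, 0, 30, 0, 0, 0, 0.0004, 0, 0, 30]}}

```text
clock: 21.0
tcp_pos: [0.5492, 0.1965, 0.1125]
ee_rot: [3.142, 0.005, 1.177]
contact_force: [-4.5, -12.6, 2.5]
opening: 0.454
```

Emit:
{"api": "send_rows", "payload": {"targets": [0, 0, 0, 0, 0, 0, 30, 0, 0, 0, 0, 0, 0, 30, 0, 0, 0, 0, 0, 0, 30, 0, 0, 0, 0, 0, 0, 30, 0, 0, 0, 0, 0, 0, 30, 0, 0, 0, 0, 0, 0, 30, 0, 0, 0, 0, 0, 0, 30, 0, 0, 0, 0, 0, 0, 30]}}

```text
clock: 21.67
tcp_pos: [0.5492, 0.1965, 0.1125]
ee_rot: [3.142, 0.005, 1.177]
contact_force: [-3.4, -12.2, 1.7]
opening: 0.451
```

```bash
python3 -c "
from h import *
st()
c=eyes.get_calibration('wrist')
im,d=eyes.get_image('wrist');cv2.imwrite('pics/w17c.png',cv2.resize(im[0:150,225:525,::-1],None,fx=2.6,fy=3.6,interpolation=cv2.INTER_CUBIC));np.save('pics/w17T.npy',c['world_from_camera'])
im,d=eyes.get_image('scene');cv2.imwrite('pics/s17.png',im[:,:,::-1])
im,d=eyes.get_image('side');cv2.imwrite('pics/d17.png',cv2.resize(im[180:335,205:405,::-1],None,fx=3.8,fy=3.8))
st()"
```

```text
t 21.6667 pos [0.5492 0.1965 0.1125] rot [180.     0.29  67.41] F [ -3.42 -12.18   1.67] op 0.451
t 21.8167 pos [0.5492 0.1965 0.1125] rot [179.99   0.29  67.41] F [ -3.63 -12.6    2.26] op 0.454
```

View pics/w17c.png

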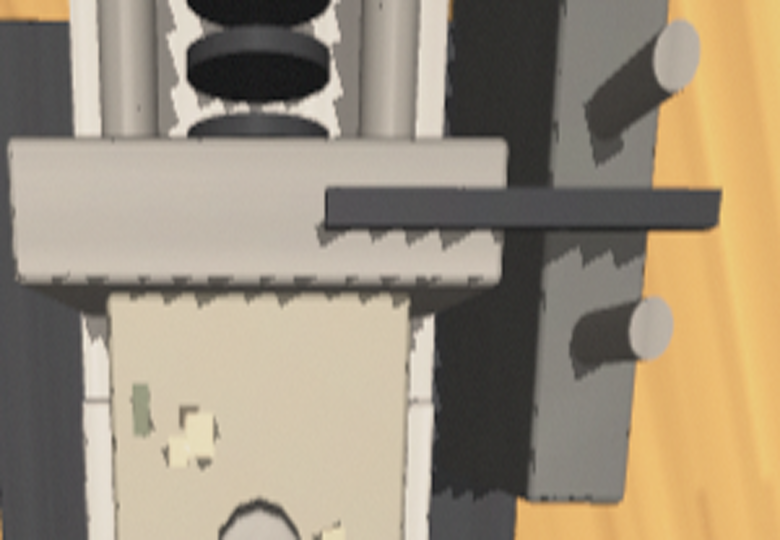

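View pics/s17.png

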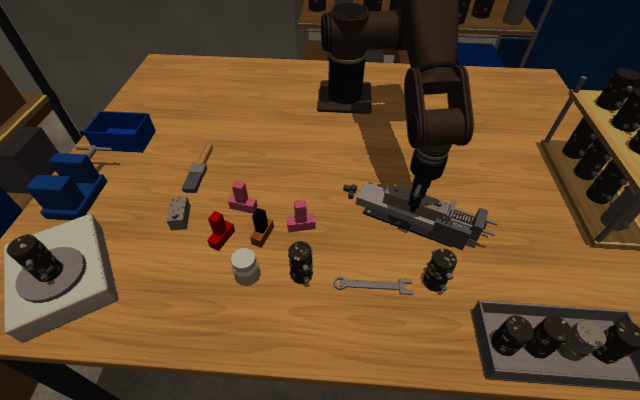

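View pics/d17.png

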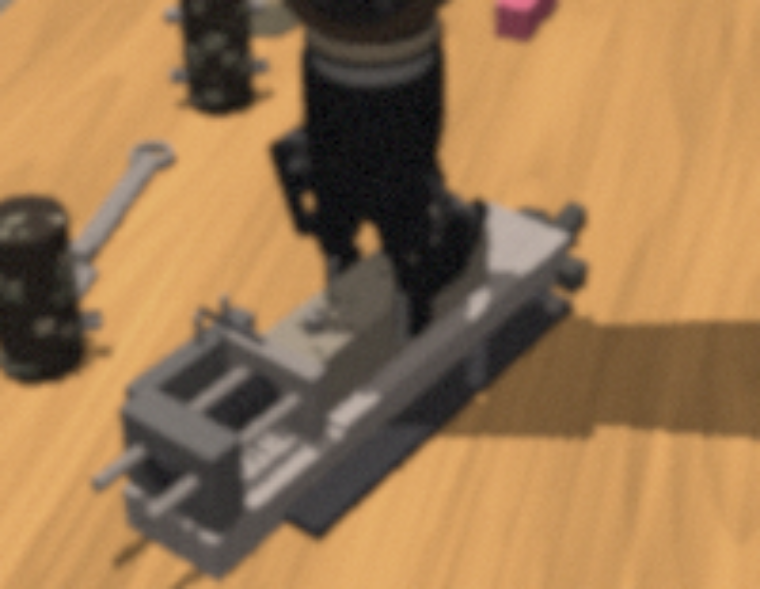

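```bash
python3 -c "
import cv2,numpy as np
a=cv2.imread('pics/w8.png')[0:60,30:130];b=cv2.imread('pics/s17.png')[165:225,330:430]
cv2.imwrite('pics/chips.png',np.vstack([cv2.resize(x,None,fx=5,fy=5,interpolation=cv2.INTER_CUBIC) for x in (a,b)]))"
```

```text
(no output)
```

View pics/chips.png

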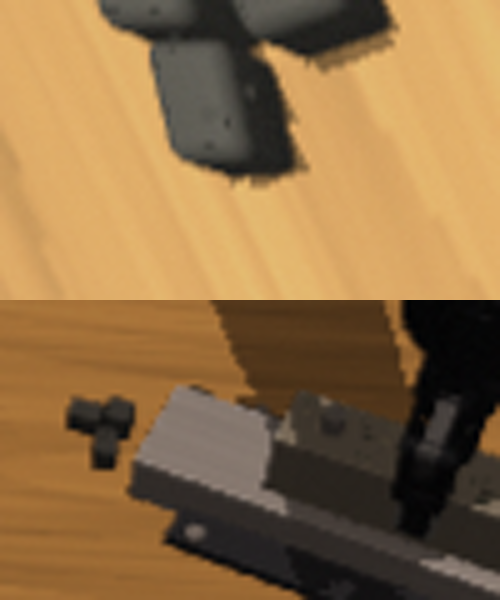

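The bed is clear in every view taken after the wipe. Three chips show in the heap; the fourth isn't visible, probably hidden behind the bed's end. The little bump at scene (382,187) was there from the start and is a foot-plate bolt. The pointer is midway and steady. Handing in.

```bash
python3 -c "
from h import *
st();print(manip.hand_in());st()"
```

```text
t 21.8167 pos [0.5492 0.1965 0.1125] rot [179.99   0.29  67.41] F [ -3.63 -12.6    2.26] op 0.454
the job is handed in; nothing more can be done
None
the job is handed in; nothing more can be done
```

I wiped the chips off the -x end of the bed with the wooden, black-handled scraper and stood it back upright at its original spot. Then I laid the prism studs up on the bed and handed in at 21.8 s, still gripping it pressed against the stop.

Last checks:
- **Pressing:** the pointer is within about 0.1 mm of midway between the pins, so the stop is at about 19.9 mm, or roughly 10 N. TCP travel gave about 19.5 mm. The position did not move over the last second. The wrist reads about 13 N along the push, more than the spring alone; I put the rest down to friction on the bed.
- **Centring:** in the last measured picture, just before a 0.4 mm final push, the prism was within 0.1 mm of the bed's centreline.
- **Chips:** the bed was clear in both fixed views after the wipe. I could only see three of the four chips in the heap on the bench. I think the fourth is hidden behind the bed's end face, but I did not confirm that.
- **Bystanders:** nothing else shows any movement in the final pictures.

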